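# Refill the cap hopper through its spring flap

## Robot

A 6-joint arm with a two-finger parallel gripper is mounted at the origin on a cart in front of the work surface, level with it; the furniture and walls round the work are solid. World frame = base frame: x ahead of the robot, y to its left, z up, the work surface at z = 0. Lengths are in m, angles in degrees, forces in N, time in s.
With the tool pointing down it reaches from about 0.275 to 0.875 m from the base axis. Payload 12.5 kg.
Tool frame: the origin (TCP) lies on the mounting face of the last link; the fingertips stand 173 mm ahead of it and the grasp point (between the pads) lies 155 mm ahead of it; z points along the fingers, y is the direction in which the jaws open and shut (so a half turn about z gives the same grasp; the last joint's range is limited). The gripper opens to 85 mm and grips with 20 to 120 N. Pads are 22 mm wide; open, the fingers measure 114 mm over their backs; the gripper's body (76 mm by 85 mm) begins 54 mm behind the grasp point. The pads swing forward as they close: fully open they stand 13 mm farther back than shut.
Start: joints at [64.996, 20.094, 94.641, -0, 65.266, -4.847], TCP at [0.189, 0.516, 0.405] pointing down, gripper open.
Joint ranges: [-157.81, 157.81], [-45, 120.19], [0.68, 151.7], [-89.99, 269.99], [4.06, 180], [-164.3, 164.3]. Speed limits (degrees/s): [127.2, 127.2, 159.86, 180, 180, 180].

## Interface

Orientations are given as a 3x3 rotation matrix whose columns are the frame's x, y, z axes.
In Python, from plant import manip gives the robot as it stands.
- The arm moves only by the tool servo_tool, never from a script. Its argument "moves" is a list that holds one entry, the list of rows, each a list of 5 numbers: the shift along the tool's x, y, z in mm, then the turn about the tool's z in degrees, then the closure, from 0 (fully open) to 1 (shut). In form: [[[x, y, z, yaw, jaw], ...]]. A call has 1 to 8 rows; each row shifts and turns the commanded pose from where the row before left it, along the tool's axes as they then stand; what a row does not reach is not made up. A row lasts 1/10 s, in which the tool goes at most 50 mm and 8.59 degrees, less where a joint would pass 70% of its speed; a pose out of reach is approached as far as the arm can. A call is refused whole if a number of a shift passes 50 or a number of a turn 8.59, either way. A call with a gripper value outside its range is refused whole. The fingers move at their own pace and stop on an object; the grip force is fixed at half the most. Time passes only in rows, so rows that do not move let the fingers close. It gives the time, the measured TCP pose, the force and the opening at its end, in the units of the state.
- manip.get_state(): the state, without advancing time (a new reading comes with each control period).
- manip.get_image(name): name is "scene" or "side" or "wrist"; returns a dict with "img" (400x640x3 uint8, red, green, blue), "intrinsics" (3x3 intrinsics, pixels), "pose" (4x4, takes a point from camera to world coordinates). Camera axes: x right, y up, looking along -z (the intrinsics and any distortion apply to the point x, -y, -z); pixel columns grow to the right and rows downward; lengths in m; the calibration is good to about 2 mm. A picture is of the moment at which its call begins. There is no depth.
- manip.finish_job(): hands the job in, once; it reports no verdict.
Trained networks look in a picture, given as the dict that the camera call returned (one of the last four; its "shot" number tells which), for a name from the list of things; names that differ only in an ending like _2 or _b are one class to them, and where a whole thing is asked for, a point or a joint stands for the part that bears it (a point fixed in the world has none). Each returns a list of dicts, best first, with "score" (0 to 1); they miss things now and then, are a little off and sometimes report something else, mostly with a low value. They report only what shows in the picture. A call takes as long as a camera call. They do not tell look-alikes from the thing itself.
- manip.silhouettes(picture, thing): "mask" (400x640 bool, what is visible of it) and "at" ([column, row] in pixels, amid what is visible of it).
- manip.place_of(picture, thing): "at" ([column, row] in pixels: a listed point, or the origin of a listed thing).
The state is a dict: "time_s": time; "joint_pos": joint angles; "joint_velocities": joint speeds; "tau": joint torques, N m; "tcp_pos": TCP position; "tcp_rot": TCP orientation; "force": force on the tool from outside, world axes, zero at the start; "ft_torque": the same for the moment, N m; "gripper_width": finger opening in m.
Only numpy, scipy, OpenCV 4.12 (cv2) and the standard library are available. Lean on these libraries where they do the work, as an engineer would, in place of code of your own. Each camera call takes 0.05 s, during which the arm holds its last target.

## Task

Refill the cap hopper: lift the red ball of its gravity latch, swing the guard gate well open, then take the blue scoop by its handle, push the spring flap in with the scoop's nose and, with the flap held open by the scoop, tip all five white caps into the hopper. Draw the scoop out so that the flap shuts, stand the empty scoop back upright on the scale's platter, and close the gate so that its latch bar lies down in its catch. Leave everything else on the table where it is.

Things in the scene. Friction and masses are not known exactly. Their poses are not given: they have to be found in the camera images.
- hopper: stainless bench hopper for bottle caps, fixed, 170 deep (x) x 160 wide (y) mm; flat roof 222 mm high, its grip 246. Origin under its centre at table height; front face at x -85. Filling mouth in the front: 120 wide (y -60..60), sill at z 118, lintel at z 203. Inner floor at z 14. Window in its -y side. A trough 40 deep, under 50 mm high, sticks out low in front.
- mouth_sill (a point): middle of the rounded upper edge of the mouth's sill, at the hopper's front face, 118 mm above the table; axes as the hopper's (x into the hopper, z up). With its nose 55 mm inside and its floor on the sill, the scoop has room to be tipped about 55 degrees nose down
- flap (a joint): sheet flap behind the mouth, 128 wide x 90 mm high, hung along the lintel at z 203, 6 mm behind the front face. 0 = shut; its lower edge swings inward (hopper's +x), up to 1.45 rad. A spring shuts it: about 0.4 N at its lower edge to start, 1 to 1.4 N when wide open; it shuts as soon as nothing holds it.
- gate (a joint): barred guard gate before the mouth, 131 mm wide, z 106..210 mm, 15 mm in front of the front face. 0 = closed; grows as it swings out, clockwise from above, up to 2.3 rad; light, stays where it is left. It must stand about 1.2 rad open or more for the scoop to pass.
- gate_hinge (a point): point on the gate's upright hinge line (hopper's x -100, y 76 mm), at the height of the latch bar, 182 mm above the table; axes as the hopper's. The closed gate runs from here towards the hopper's -y.
- latch (a joint): gravity latch bar outside on the gate, pivoted 50 mm from the hinge line; its tip lies in a catch on the hopper beside the gate's free edge. 0 = down, level; grows to 0.42 rad as it is lifted. Above 0.17 rad the tip is clear and the gate can swing; let go, it drops. When the gate is pushed shut by its top rail the bar rides up the catch's ramp and drops in; or hold it up by the ball and let it down.
- latch_ball (a point): centre of the red ball (22 mm) of the latch's lever, on a 7 mm stalk that sticks 50 mm out from the bar; 60 mm from the bar's pivot along the gate, so raising it 18 mm lifts the bar by 0.3 rad. With the gate closed it lies at the hopper's x -161, y -34, z 182 mm. Turns with gate and latch; its x axis points along the stalk to the gate. Can be pinched from above.
- scale: counting scale, fixed: 222 (x) x 232 (y) mm stainless platter on a grey base, with a low display panel on its -x side (to x -168, up to 40 mm high). Origin under the platter's centre at table height.
- platter_top (a point): centre of the platter's flat top, 56 mm above the table; axes as the scale's
- scoop: blue scoop on the platter, five caps in it, 110 g. Origin under its bowl's middle, on the underside; +x out of the open nose. Bowl x -62..66, 82 mm wide, floor 3 thick, lip risen to 4; side walls 40 high at the back, sloping from x -32 down to 15-21 mm at the nose. Handle: bar x -168..-62, 16 wide (y), z 20..44. Smooth: the caps slide out when it is tipped nose down by over about 25 degrees.
- scoop_grip (a point): middle of the scoop's handle, 117 mm behind its origin and 32 mm above its underside; axes as the scoop's. The handle's flat sides face the scoop's +y and -y: pinch it across its 16 mm from above, upright or leaning along the handle.
- scoop_nose (a point): middle of the scoop's front lip (66 mm ahead of its origin, 4 mm above its underside); axes as the scoop's
- cap_1: white bottle cap no. 1 of five, 29 mm across, 13 mm high, 10 g, lying in the scoop's bowl; origin under its centre
- cap_2: white bottle cap no. 2 of five, 29 mm across, 13 mm high, 10 g, lying in the scoop's bowl; origin under its centre
- cap_3: white bottle cap no. 3 of five, 29 mm across, 13 mm high, 10 g, lying in the scoop's bowl; origin under its centre
- cap_4: white bottle cap no. 4 of five, 29 mm across, 13 mm high, 10 g, lying in the scoop's bowl; origin under its centre
- cap_5: white bottle cap no. 5 of five, 29 mm across, 13 mm high, 10 g, lying in the scoop's bowl; origin under its centre
- ladle: bystander, to be left alone: steel ladle with black handle, 305 mm long, lying at the left; origin under its centre
- blue_tape: bystander, to be left alone: roll of blue tape, 72 mm across, 25 mm high, lying at the right front; origin under its centre
- marker_black: bystander, to be left alone: black marker, 133 mm long, lying at the left; origin under its centre
Mind the look-alikes: they are no part of the job. There is more than one size of the scoop; the one meant has the size given above.

How it is judged:
By the outcome, as a careful person would: the job done as asked, in the order asked, and still so for the second after the job is handed in, with the robot touching nothing.
It also fails if it takes over 72 s, if anything falls off the work surface, if the arm or the gripper's body presses on something with over 40 N, if the wrist force passes 120 N, or if a joint passes its speed limit or range.

## Working session

There is one attempt and no reset: what is moved stays moved. The work goes in short steps, Python scripts to look and compute and a tool call to move; the robot and the scene stay as the last step left them, time stands still between calls to the robot, and variables do not carry over. Pictures are saved under pics/ and viewed, and the job is handed in when it is done.

Besides the shell and the picture viewer there is one more tool, called after ">>>" as name([rows], argument=value, ...), one row to a line, values as JSON. servo_tool: Moves the arm, as the interface text tells. Its arguments: {"type":"object","properties":{"moves":{"type":"array"}},"required":["moves"]}

```bash
ls; mkdir -p pics; cat > h.py <<'E'
import numpy as np,cv2
from plant import manip
def shot(cam,fn=None):
    d=manip.get_image(cam)
    if fn: cv2.imwrite('pics/'+fn,d['img'][:,:,::-1])
    return d
E
python3 - <<'E'
from h import *
s=manip.get_state()
print(s)
for c in ['scene','side','wrist']:
    d=shot(c,c+'0.png'); print(c,{k:(v if k!='img' else v.shape) for k,v in d.items()})
E
```

```text
pics
{'time_s': 0.0, 'joint_pos': array([ 6.49957756e+01,  2.01241224e+01,  9.46777531e+01, -1.16074765e-03,
        6.52660596e+01, -4.84607143e+00]), 'joint_velocities': array([ 0.0111248 , -0.03710917, -0.08357946,  0.07298017,  0.03211055,
       -0.09232869]), 'tau': array([ 1.54925434e-03, -5.06093144e+01, -2.91405666e+01, -2.51841709e-05,
        4.48476436e-03,  7.86604983e-05]), 'tcp_pos': array([0.18944695, 0.51619911, 0.40415503]), 'tcp_rot': array([[-9.38747872e-01,  3.44604408e-01, -4.84498388e-04],
       [ 3.44604739e-01,  9.38747252e-01, -1.08234218e-03],
       [ 8.18416449e-05, -1.18300686e-03, -9.99999297e-01]]), 'force': array([ 0.7114429 ,  0.25436218, -0.83131616]), 'ft_torque': array([ 0.01551191, -0.02776042, -0.00519257]), 'gripper_width': 0.08563089896697286}
scene {'img': (400, 640, 3), 'intrinsics': array([[368.40588011,   0.        , 324.47330764],
       [  0.        , 368.40588011, 207.38133212],
       [  0.        ,   0.        ,   1.        ]]), 'pose': array([[-0.91238414,  0.20832126, -0.35235981,  0.15622224],
       [-0.40930269, -0.47512327,  0.
[... 383 characters left out ...]
,  0.13637313, -0.28549725,  0.1319342 ],
       [-0.31598527,  0.45430006, -0.83292542, -1.02828975],
       [ 0.01611277,  0.88034869,  0.47405333,  0.7729234 ],
       [ 0.        ,  0.        ,  0.        ,  1.        ]]), 'shot': 2}
wrist {'img': (400, 640, 3), 'intrinsics': array([[275.60013311,   0.        , 316.97317353],
       [  0.        , 275.60013311, 201.72461932],
       [  0.        ,   0.        ,   1.        ]]), 'pose': array([[ 0.34421014, -0.90684612, -0.2432067 ,  0.12743771],
       [ 0.93888925,  0.3317648 ,  0.09175558,  0.53915401],
       [-0.00252077, -0.25992736,  0.96562488,  0.37111793],
       [ 0.        ,  0.        ,  0.        ,  1.        ]]), 'shot': 3}
```

View pics/scene0.png

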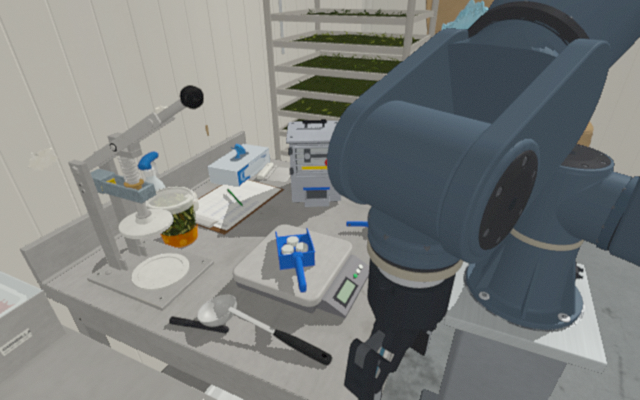

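View pics/side0.png

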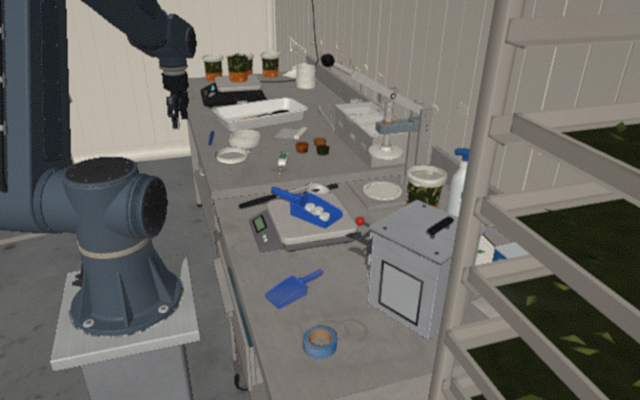

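View pics/wrist0.png

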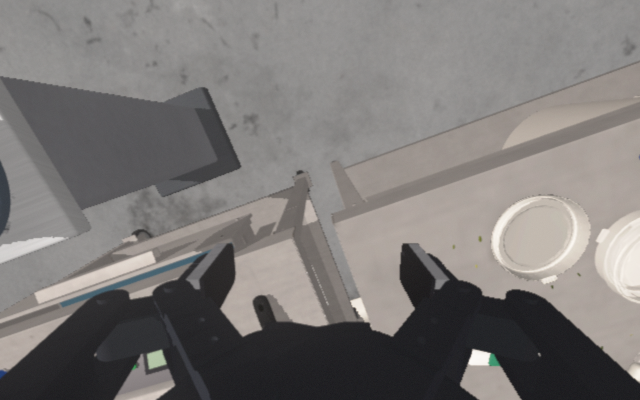

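The scene camera shows the blue scoop with caps on the platter (~295,255) and the hopper (~312,160). The side camera shows the same scoop (310,208), the hopper (410,265), the red ball (360,221) and a second, empty scoop on the table (293,288), which is the look-alike.

```bash
cat >> h.py <<'E'
def ray(d,px):
    K=d['intrinsics'];T=d['pose']
    v=np.array([(px[0]-K[0,2])/K[0,0],-(px[1]-K[1,2])/K[1,1],-1.])
    v=T[:3,:3]@v
    return T[:3,3],v/np.linalg.norm(v)
def tri(obs):
    A=np.zeros((3,3));b=np.zeros(3);R=[ray(d,p) for d,p in obs]
    for o,v in R:
        P=np.eye(3)-np.outer(v,v);A+=P;b+=P@o
    x=np.linalg.solve(A,b)
    return x,[np.linalg.norm((np.eye(3)-np.outer(v,v))@(x-o))*1000 for o,v in R]
def onz(d,px,z):
    o,v=ray(d,px);return o+v*(z-o[2])/v[2]
def proj(d,P):
    T=d['pose'];K=d['intrinsics'];c=T[:3,:3].T@(np.asarray(P)-T[:3,3])
    return np.array([K[0,2]+K[0,0]*c[0]/-c[2],K[1,2]-K[1,1]*c[1]/-c[2]])
E
python3 - <<'E'
from h import *
np.set_printoptions(precision=3,suppress=True)
Z=dict(hopper=0,mouth_sill=.118,gate_hinge=.182,latch_ball=.182,scale=0,platter_top=.056,scoop=.056,scoop_grip=.088,scoop_nose=.06,ladle=0,blue_tape=0,marker_black=0)
D={c:shot(c) for c in ['scene','side']}
print(manip.get_state()['time_s'])
for n,z in Z.items():
    for c,d in D.items():
        for r in manip.place_of(d,n)[:3]:
            print(n,c,np.round(r['at'],1),round(r['score'],2),onz(d,r['at'],z))
print(manip.get_state()['time_s'])
cv2.imwrite('pics/crop1.png',cv2.resize(D['side']['img'][170:350,220:480,::-1],None,fx=3,fy=3,interpolation=cv2.INTER_CUBIC))
E
```

```text
0.25
hopper scene [317.8 192.5] 0.89 [ 0.636 -0.227  0.   ]
hopper side [417.2 308.6] 0.86 [ 0.646 -0.237  0.   ]
mouth_sill scene [313.7 169.3] 0.77 [ 0.62  -0.165  0.118]
gate_hinge scene [287.  155.9] 0.63 [ 0.673 -0.095  0.182]
gate_hinge scene [298.3 250.3] 0.27 [0.432 0.292 0.182]
gate_hinge side [411.6 215.1] 0.96 [ 0.674 -0.115  0.182]
gate_hinge side [312.2 211.6] 0.69 [ 0.451 -0.029  0.182]
latch_ball scene [328.4 162.3] 0.59 [ 0.542 -0.102  0.182]
latch_ball side [360.3 220.3] 0.63 [ 0.546 -0.102  0.182]
scale scene [296.3 274.9] 0.88 [0.507 0.177 0.   ]
scale scene [323.4 164.1] 0.71 [ 0.715 -0.448 -0.   ]
scale side [303.  227.7] 0.93 [0.493 0.193 0.   ]
platter_top side [309.3 216.1] 0.62 [0.503 0.161 0.056]
platter_top side [316.  211.2] 0.38 [0.53  0.183 0.056]
platter_top side [283.2 205. ] 0.29 [0.447 0.247 0.056]
scoop scene [291.5 254.5] 0.87 [0.52  0.171 0.056]
scoop side [287.4 298.1] 0.89 [ 0.347 -0.176  0.056]
scoop side [316.9 216.9] 0.69 [0.522 0.15  0.056]
scoop_grip scene [299.2 274.3] 0.86 [0.452 0.259 0.088]
scoop_grip scene [356.2 223.7] 0.67 [0.407 0.028 0.088]
scoop_grip side [316.  350.5] 0.73 [ 0.349 -0.377  0.088]
scoop_grip side [315.9 216.3] 0.69 [0.503 0.101 0.088]
scoop_grip side [313.  278.4] 0.67 [ 0.411 -0.164  0.088]
scoop_nose scene [286.1 233.1] 0.61 [0.573 0.103 0.06 ]
scoop_nose side [271. 303.] 0.71 [ 0.308 -0.186  0.06 ]
scoop_nose side [333.7 225.5] 0.58 [0.55  0.084 0.06 ]
ladle scene [261.3 335.1] 0.7 [0.487 0.368 0.   ]
ladle side [284.8 202.2] 0.86 [0.482 0.364 0.   ]
ladle side [412.3 214.6] 0.17 [0.845 0.169 0.   ]
blue_tape scene [287.7 234.9] 0.27 [0.609 0.036 0.   ]
blue_tape side [320.2 346.6] 0.8 [ 0.389 -0.285  0.   ]
marker_black scene [198.6 326.6] 0.76 [0.619 0.403 0.   ]
marker_black side [284.  196.9] 0.63 [0.489 0.4   0.   ]
marker_black side [316.4 188.2] 0.61 [0.612 0.431 0.   ]
1.45
```

View pics/crop1.png

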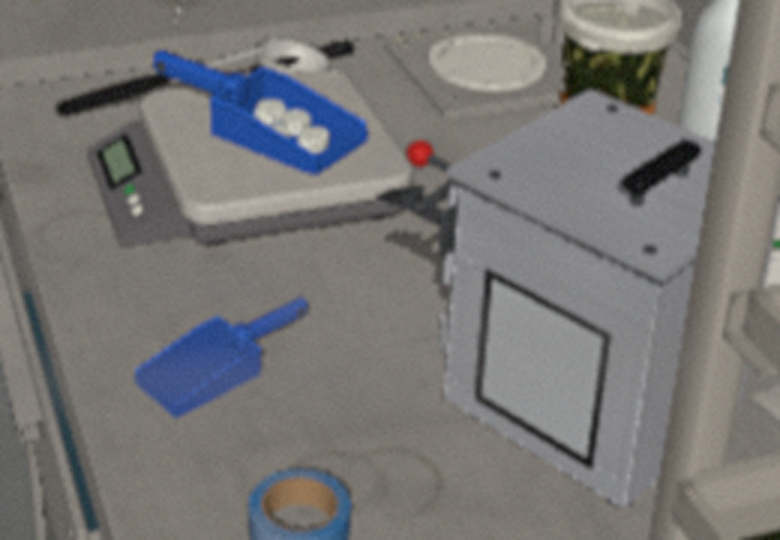

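```bash
cat >> h.py <<'E'
def R2(a):
    a=np.radians(a);return np.array([[np.cos(a),-np.sin(a)],[np.sin(a),np.cos(a)]])
def yawy(s=None):
    s=s or manip.get_state();y=s['tcp_rot'][:,1];return np.degrees(np.arctan2(y[1],y[0]))
def plan(tgt,yaw,n,grasp=True,jaw=0.,start=None,cmd=None):
    """rows from current (or start=(pos grasp,yaw)) to target grasp point & jaw-axis yaw; each row: tool shift mm, turn"""
    if start is None:
        s=manip.get_state();p=s['tcp_pos']+0.155*s['tcp_rot'][:,2];a=yawy(s)
    else:p,a=np.array(start[0]),start[1]
    d=(np.array(tgt)-p)*1000;da=yaw-a
    rows=[]
    for i in range(n):
        ai=a+da*i/n
        t=np.radians(ai);x=np.array([-np.sin(t)*-1*-1,np.cos(t)]);y=np.array([np.cos(t),np.sin(t)])
        x=np.array([-np.sin(t),np.cos(t)])
        st=d/n
        rows.append([round(float(st[:2]@x),1),round(float(st[:2]@y),1),round(float(-st[2]),1),round(-da/n,2),jaw])
    print('from',np.round(p,4),round(a,1),'to',tgt,yaw);print(rows)
E
python3 - <<'E'
from h import *
from scipy.optimize import least_squares
np.set_printoptions(precision=4,suppress=True)
D={c:shot(c) for c in ['scene','side']}
L=dict(hopper=(0,0,0),mouth_sill=(-.085,0,.118),gate_hinge=(-.1,.076,.182),latch_ball=(-.161,-.034,.182))
obs=[('hopper','scene',(317.8,192.5)),('hopper','side',(417.2,308.6)),('mouth_sill','scene',(313.7,169.3)),('gate_hinge','scene',(287,155.9)),('gate_hinge','side',(411.6,215.1)),('latch_ball','scene',(328.4,162.3)),('latch_ball','side',(360.3,220.3))]
def w(q,l): 
    l=np.array(l);return np.r_[R2(q[2])@l[:2]+q[:2],l[2]]
def f(q): return np.concatenate([proj(D[c],w(q,L[n]))-p for n,c,p in obs])
r=least_squares(f,[.645,-.23,-63],loss='soft_l1');print(r.x,r.fun.reshape(-1,2))
for n in L: print(n,w(r.x,L[n]))
L2=dict(scoop=(0,0,0.056),scoop_grip=(-.117,0,.088),scoop_nose=(.066,0,.06))
obs=[('scoop','scene',(291.5,254.5)),('scoop','side',(316.9,216.9)),('scoop_grip','scene',(299.2,274.3)),('scoop_nose','scene',(286.1,233.1)),('scoop_nose','side',(333.7,225.5))]
L.update(L2)
r=least_squares(f,[.52,.16,-57],loss='soft_l1');print(r.x,r.fun.reshape(-1,2))
for n in L2: print(n,w(r.x,L[n]))
plan((.51,-.02,.25),27,14)
E
```

```text
[  0.6456  -0.2355 -65.6194] [[-1.3259 -1.6256]
 [-0.4437 -0.4195]
 [ 1.7515  1.4431]
 [ 2.5974 -2.2025]
 [-0.572  -0.3032]
 [-1.8848 -0.4155]
 [ 0.8752  0.1032]]
hopper [ 0.6456 -0.2355  0.    ]
mouth_sill [ 0.6105 -0.1581  0.118 ]
gate_hinge [ 0.6736 -0.1131  0.182 ]
latch_ball [ 0.5482 -0.1029  0.182 ]
[  0.5239   0.1639 -52.7126] [[-0.0157 -2.168 ]
 [-0.9164 -2.3866]
 [-0.1246 -0.6068]
 [ 1.4128  2.5441]
 [ 1.397  -5.4371]]
scoop [0.5239 0.1639 0.056 ]
scoop_grip [0.453 0.257 0.088]
scoop_nose [0.5639 0.1114 0.06  ]
from [0.1895 0.5163 0.2497] 69.8 to (0.51, -0.02, 0.25) 27
[[-34.7, -28.1, -0.0, np.float64(3.06), 0.0], [-36.1, -26.2, -0.0, np.float64(3.06), 0.0], [-37.5, -24.2, -0.0, np.float64(3.06), 0.0], [-38.7, -22.2, -0.0, np.float64(3.06), 0.0], [-39.9, -20.1, -0.0, np.float64(3.06), 0.0], [-40.9, -17.9, -0.0, np.float64(3.06), 0.0], [-41.8, -15.7, -0.0, np.float64(3.06), 0.0], [-42.5, -13.5, -0.0, np.float64(3.06), 0.0], [-43.2, -11.2, -0.0, np.float64(3.06), 0.0], [-43.7, -8.8, -0.0, np.float64(3.06), 0.0], [-44.2, -6.5, -0.0, np.float64(3.06), 0.0], [-44.4, -4.1, -0.0, np.float64(3.06), 0.0], [-44.6, -1.8, -0.0, np.float64(3.06), 0.0], [-44.6, 0.6, -0.0, np.float64(3.06), 0.0]]
```

>>> servo_tool([
  [[-35,-28,-2,3,0],[-36,-26,0,3,0],[-37,-24,0,3,0],[-39,-22,0,3,0],[-40,-20,0,3,0],[-41,-18,0,3,0],[-42,-16,0,3,0],[-42,-13,0,3,0]],
])

```text
time_s: 2.35
tcp_pos: [0.3747, 0.2096, 0.407]
tcp_rot: [[-0.716, 0.698, 0.001], [0.698, 0.716, 0.0], [-0.0, 0.001, -1.0]]
force: [1.1, 0.8, 0.5]
gripper_width: 0.0852
```

>>> servo_tool([
  [[-43,-11,0,3,0],[-44,-9,0,3,0],[-44,-6,0,3,0],[-44,-4,0,3,0],[-40,-2,0,4,0],[0,0,0,3,0],[0,0,0,0,0]],
])

```text
time_s: 3.05
tcp_pos: [0.4883, 0.0247, 0.4065]
tcp_rot: [[-0.449, 0.893, -0.0], [0.893, 0.449, 0.0], [0.0, -0.0, -1.0]]
force: [-0.2, -0.1, -0.2]
gripper_width: 0.0855
```

```bash
python3 - <<'E'
from h import *
np.set_printoptions(precision=4,suppress=True)
s=manip.get_state();print(s['time_s'],s['tcp_pos'],yawy(s),s['force'])
d=shot('wrist','w1.png');print(d['pose'][:3,3])
for n,z in dict(latch_ball=.182,gate_hinge=.182,mouth_sill=.118,hopper=0).items():
    for r in manip.place_of(d,n)[:2]: print(n,np.round(r['at'],1),round(r['score'],2),onz(d,r['at'],z))
E
```

```text
3.05 [0.4883 0.0247 0.4065] 26.694906026889335 [-0.173  -0.0616 -0.1558]
[0.4585 0.0838 0.3734]
mouth_sill [409.3  51. ] 0.18 [0.4994 0.1733 0.118 ]
```

View pics/w1.png

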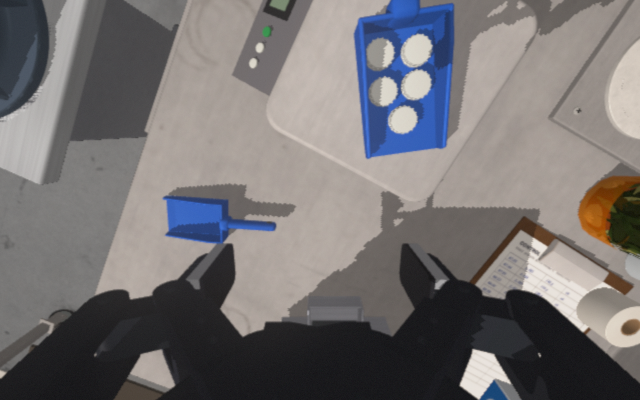

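The wrist view shows the scoop with five caps (405,80) and the small look-alike (220,220). The ball is hidden below the palm, so I'll use the outer cameras now that the arm has moved.

```bash
python3 - <<'E'
from h import *
np.set_printoptions(precision=4,suppress=True)
D={c:shot(c,c+'1.png') for c in ['scene','side']}
for n,z in dict(latch_ball=.182,gate_hinge=.182,mouth_sill=.118).items():
  for c,d in D.items():
    for r in manip.place_of(d,n)[:2]: print(n,c,np.round(r['at'],1),round(r['score'],2),onz(d,r['at'],z))
a=cv2.resize(D['scene']['img'][100:230,250:410],None,fx=4,fy=4,interpolation=cv2.INTER_CUBIC)
cv2.imwrite('pics/sc1.png',a[:,:,::-1])
a=cv2.resize(D['side']['img'][190:320,330:470],None,fx=4,fy=4,interpolation=cv2.INTER_CUBIC)
cv2.imwrite('pics/si1.png',a[:,:,::-1])
# red centroids
for c,d in D.items():
    h=cv2.cvtColor(d['img'],cv2.COLOR_RGB2HSV);m=(((h[...,0]<6)|(h[...,0]>174))&(h[...,1]>150)&(h[...,2]>90)).astype(np.uint8)
    n,_,st,ce=cv2.connectedComponentsWithStats(m)
    for i in range(1,n):
        if st[i,4]>8: print(c,st[i],ce[i],onz(d,ce[i],.182))
E
```

```text
latch_ball scene [326.4 163. ] 0.75 [ 0.5454 -0.0958  0.182 ]
latch_ball side [359.4 221.3] 0.72 [ 0.5426 -0.1056  0.182 ]
gate_hinge scene [288.  156.7] 0.83 [ 0.6671 -0.0915  0.182 ]
gate_hinge side [409.5 211.4] 0.83 [ 0.6778 -0.097   0.182 ]
mouth_sill scene [316.2 171.8] 0.83 [ 0.6052 -0.1522  0.118 ]
scene [325 159   7   6  33] [327.9091 161.7576] [ 0.5449 -0.1053  0.182 ]
side [356 217   8   8  50] [359.46 220.54] [ 0.5441 -0.1023  0.182 ]
```

View pics/sc1.png

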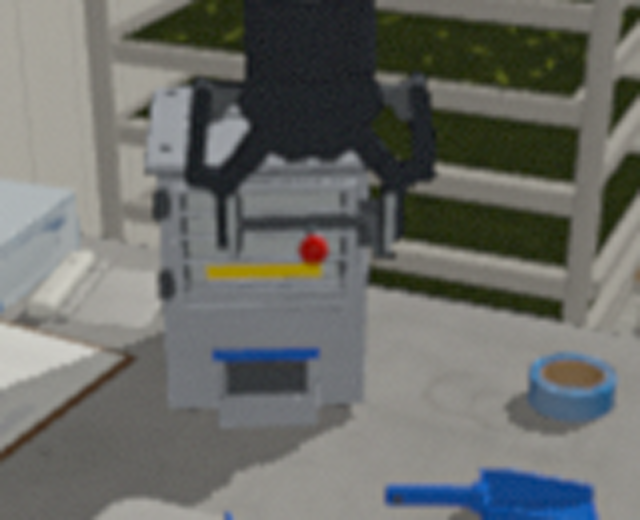

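View pics/si1.png

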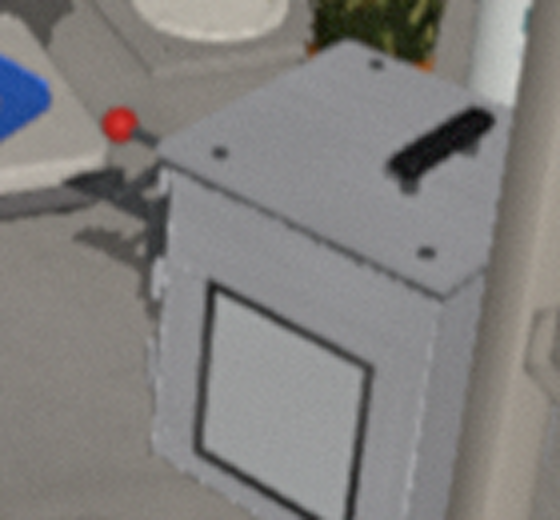

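```bash
python3 - <<'E'
from h import *
np.set_printoptions(precision=4,suppress=True)
d=shot('side')
P=[onz(d,(330+x/4,190+y/4),.222) for x,y in [(160,156),(345,40),(445,298)]]
print(P)
a,b,c=[p[:2] for p in P]
print(np.linalg.norm(b-a),np.degrees(np.arctan2(*(b-a)[::-1]))-90,np.linalg.norm(c-a),np.degrees(np.arctan2(*(c-a)[::-1])))
for yaw in(-65.6,-63,-61):
    o=(b+c)/2; ball=np.array([.5445,-.1038]); oo=ball-R2(yaw)@[-.161,-.034]
    print(yaw,o,oo, 'hinge',oo+R2(yaw)@[-.1,.076],o+R2(yaw)@[-.1,.076])
E
```

```text
[array([ 0.5242, -0.2046,  0.222 ]), array([ 0.6819, -0.1149,  0.222 ]), array([ 0.603 , -0.3641,  0.222 ])]
0.1814225411799782 -60.36962858676858 0.17795662092231232 -63.7167324896484
-65.6 [ 0.6425 -0.2395] [ 0.642  -0.2364] hinge [ 0.6699 -0.1139] [ 0.6704 -0.1171]
-63 [ 0.6425 -0.2395] [ 0.6479 -0.2318] hinge [ 0.6702 -0.1082] [ 0.6648 -0.1159]
-61 [ 0.6425 -0.2395] [ 0.6523 -0.2281] hinge [ 0.6703 -0.1038] [ 0.6605 -0.1152]
```

```bash
python3 - <<'E'
from h import *
plan((.5445,-.1038,.2515),26,4)
E
```

```text
from [0.488  0.0256 0.2517] 26.9 to (0.5445, -0.1038, 0.2515) 26
[[-35.2, -2.0, 0.1, np.float64(0.21), 0.0], [-35.2, -1.9, 0.1, np.float64(0.21), 0.0], [-35.2, -1.8, 0.1, np.float64(0.21), 0.0], [-35.3, -1.6, 0.1, np.float64(0.21), 0.0]]
```

>>> servo_tool([
  [[-35,-2,0,0.2,0],[-35,-2,0,0.2,0],[-35,-2,0,0.2,0],[-35,-1.5,0,0.2,0],[0,0,25,0,0],[0,0,25,0,0],[0,0,19,0,0],[0,0,0,0,0]],
])

```text
time_s: 4.55
tcp_pos: [0.5433, -0.103, 0.3354]
tcp_rot: [[-0.439, 0.899, -0.004], [0.899, 0.439, 0.001], [0.003, -0.003, -1.0]]
force: [0.1, -0.2, 0.2]
gripper_width: 0.0856
```

```bash
python3 - <<'E'
from h import *
s=manip.get_state();print(s['time_s'],s['tcp_pos'],yawy(s),s['force'])
d=shot('scene');a=cv2.resize(d['img'][100:230,250:410],None,fx=4,fy=4,interpolation=cv2.INTER_CUBIC)
d=shot('side');b=cv2.resize(d['img'][180:310,310:470],None,fx=4,fy=4,interpolation=cv2.INTER_CUBIC)
cv2.imwrite('pics/a2.png',cv2.resize(np.hstack([a,b])[:,:,::-1],(800,325)))
E
```

```text
4.55 [ 0.54334744 -0.10304018  0.33540576] 26.03337153471632 [ 0.0744048  -0.21379963  0.17059429]
```

View pics/a2.png

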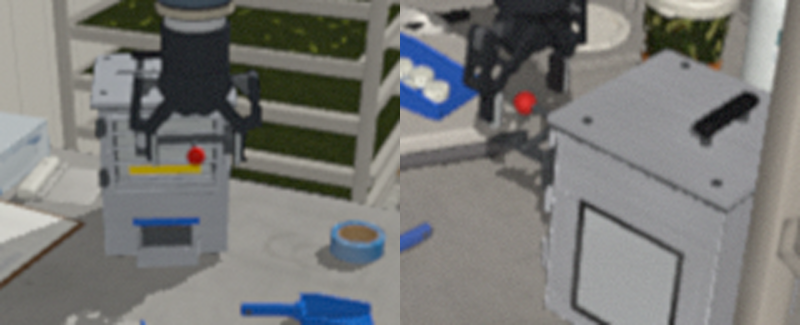

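The fingers straddle the red ball in both views, so I'm closing on it.

>>> servo_tool([
  [[0,0,0,0,1],[0,0,0,0,1],[0,0,0,0,1],[0,0,0,0,1],[0,0,0,0,1],[0,0,0,0,1]],
])

```text
time_s: 5.25
tcp_pos: [0.5433, -0.1031, 0.3381]
tcp_rot: [[-0.439, 0.898, -0.002], [0.898, 0.439, 0.0], [0.001, -0.002, -1.0]]
force: [-9.0, -1.1, 7.7]
gripper_width: 0.0189
```

>>> servo_tool([
  [[0,0,-7,0,1],[0,0,-7,0,1],[0,0,-5,0,1],[0,0,0,0,1]],
])

```text
time_s: 5.65
tcp_pos: [0.5443, -0.1028, 0.3579]
tcp_rot: [[-0.439, 0.898, 0.003], [0.898, 0.439, 0.0], [-0.001, 0.002, -1.0]]
force: [4.3, -1.7, -2.4]
gripper_width: 0.0185
```

```bash
cat >> h.py <<'E'
def arc(hinge,ball,a0,dth,n,jaw=1.,rate=1.):
    """rows following circle clockwise by dth deg in n rows; tool axis starts yaw a0 (jaw axis)"""
    h=np.array(hinge);r=np.array(ball)-h;p=r.copy();a=a0;rows=[]
    for i in range(n):
        q=R2(-dth/n)@p;t=np.radians(a)
        x=np.array([-np.sin(t),np.cos(t)]);y=np.array([np.cos(t),np.sin(t)])
        d=(q-p)*1000
        rows.append([round(float(d@x),1),round(float(d@y),1),0,round(dth*rate/n,2),jaw]);a-=dth*rate/n;p=q
    print('end',p+h,a,rows)
E
python3 - <<'E'
from h import *
s=manip.get_state();print(s['time_s'],s['tcp_pos'],yawy(s),s['force'])
arc((.671,-.109),s['tcp_pos'][:2],26,115,23)
E
```

```text
5.65 [ 0.54428412 -0.1028268   0.3578591 ] 26.046419873285707 [ 4.33613167 -1.70941561 -2.42843753]
end [0.73014726 0.00323468] -89.0 [[9.5, 5.7, 0, 5.0, 1.0], [9.5, 5.7, 0, 5.0, 1.0], [9.5, 5.7, 0, 5.0, 1.0], [9.5, 5.7, 0, 5.0, 1.0], [9.5, 5.7, 0, 5.0, 1.0], [9.5, 5.7, 0, 5.0, 1.0], [9.5, 5.7, 0, 5.0, 1.0], [9.5, 5.7, 0, 5.0, 1.0], [9.5, 5.7, 0, 5.0, 1.0], [9.5, 5.7, 0, 5.0, 1.0], [9.5, 5.7, 0, 5.0, 1.0], [9.5, 5.7, 0, 5.0, 1.0], [9.5, 5.7, 0, 5.0, 1.0], [9.5, 5.7, 0, 5.0, 1.0], [9.5, 5.7, 0, 5.0, 1.0], [9.5, 5.7, 0, 5.0, 1.0], [9.5, 5.7, 0, 5.0, 1.0], [9.5, 5.7, 0, 5.0, 1.0], [9.5, 5.7, 0, 5.0, 1.0], [9.5, 5.7, 0, 5.0, 1.0], [9.5, 5.7, 0, 5.0, 1.0], [9.5, 5.7, 0, 5.0, 1.0], [9.5, 5.7, 0, 5.0, 1.0]]
```

>>> servo_tool([
  [[9.5,5.5,0,5,1],[9.5,5.5,0,5,1],[9.5,5.5,0,5,1],[9.5,5.5,0,5,1]],
])

```text
time_s: 6.05
tcp_pos: [0.553, -0.0602, 0.3571]
tcp_rot: [[-0.101, 0.995, 0.002], [0.995, 0.101, -0.001], [-0.001, 0.002, -1.0]]
force: [4.2, -5.1, -1.7]
gripper_width: 0.0186
```

```bash
python3 - <<'E'
from h import *
s=manip.get_state();print(s['time_s'],s['tcp_pos'],yawy(s),s['force'])
d=shot('scene');a=cv2.resize(d['img'][100:230,250:410],None,fx=4,fy=4,interpolation=cv2.INTER_CUBIC)
d=shot('side');b=cv2.resize(d['img'][160:290,310:470],None,fx=4,fy=4,interpolation=cv2.INTER_CUBIC)
cv2.imwrite('pics/a3.png',cv2.resize(np.hstack([a,b])[:,:,::-1],(800,325)))
E
```

```text
6.05 [ 0.55303138 -0.06024198  0.35710795] 5.817876958939569 [ 4.18054498 -5.0513561  -1.67668243]
```

View pics/a3.png

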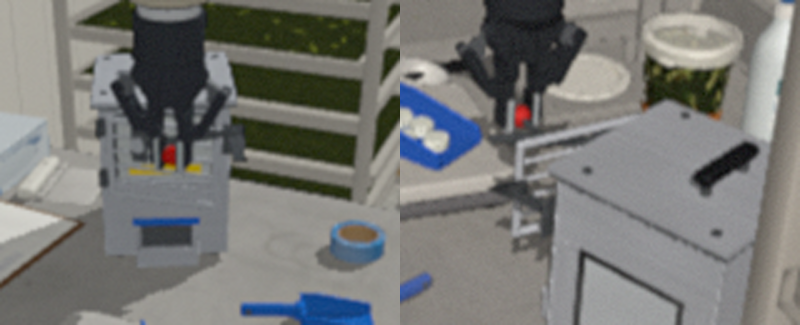

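The ball is held and the gate is swinging. Continuing along the arc.

>>> servo_tool([
  [[9.5,5.5,0,5,1],[9.5,5.5,0,5,1],[9.5,5.5,0,5,1],[9.5,5.5,0,5,1],[9.5,5.5,0,5,1],[9.5,5.5,0,5,1],[9.5,5.5,0,5,1]],
])

```text
time_s: 6.85
tcp_pos: [0.601, -0.003, 0.357]
tcp_rot: [[0.485, 0.874, 0.003], [0.874, -0.485, -0.003], [-0.001, 0.004, -1.0]]
force: [7.4, -14.4, -3.0]
gripper_width: 0.0189
```

>>> servo_tool([
  [[9.5,5.5,0,5,1],[9.5,5.5,0,5,1],[9.5,5.5,0,5,1],[9.5,5.5,0,5,1]],
])

```text
time_s: 7.25
tcp_pos: [0.6409, 0.0137, 0.3567]
tcp_rot: [[0.755, 0.656, 0.001], [0.656, -0.755, -0.004], [-0.002, 0.004, -1.0]]
force: [2.1, -16.7, -2.4]
gripper_width: 0.0188
```

>>> servo_tool([
  [[9.5,5.5,0,5,1],[9.5,5.5,0,5,1],[9.5,5.5,0,5,1],[9.5,5.5,0,5,1]],
])

```text
time_s: 7.65
tcp_pos: [0.6842, 0.016, 0.3564]
tcp_rot: [[0.934, 0.358, -0.001], [0.358, -0.934, -0.004], [-0.003, 0.004, -1.0]]
force: [-2.3, -15.7, -0.6]
gripper_width: 0.0185
```

```bash
python3 - <<'E'
from h import *
s=manip.get_state();print(s['time_s'],s['tcp_pos'],yawy(s),s['force'],s['joint_pos'])
d=shot('scene','scene4.png')
d=shot('side');b=cv2.resize(d['img'][160:290,310:470],None,fx=4,fy=4,interpolation=cv2.INTER_CUBIC)
cv2.imwrite('pics/a4.png',b[:,:,::-1])
E
```

```text
7.65 [0.68420564 0.01596514 0.35638747] -69.03421611999944 [ -2.32855596 -15.73935924  -0.57073449] [-2.52468255 36.79980687 75.09344155 -0.27739793 68.1786392  66.61311302]
```

View pics/a4.png

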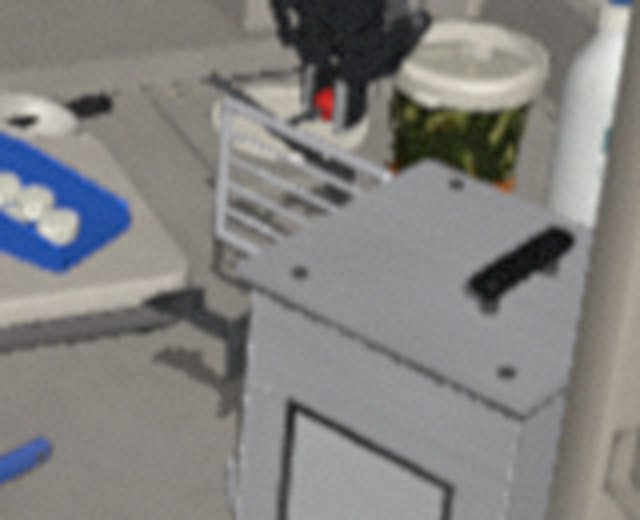

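View pics/scene4.png

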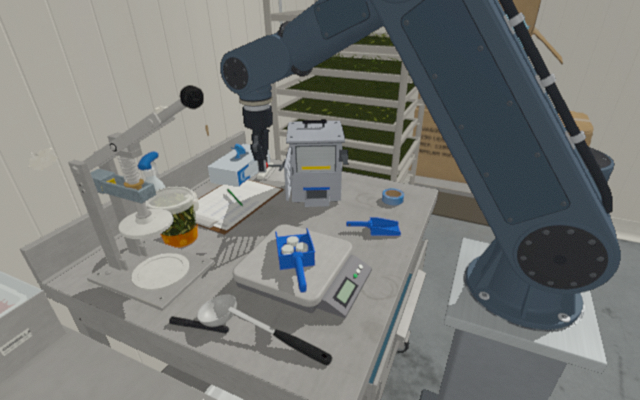

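>>> servo_tool([
  [[8.5,7.5,0,5,1],[8.5,7.5,0,5,1],[8.5,7.5,0,5,1],[9.5,5.5,0,5,1],[0,0,0,0,1],[0,0,0,0,1]],
])

```text
time_s: 8.35
tcp_pos: [0.7252, 0.001, 0.3574]
tcp_rot: [[1.0, 0.022, 0.003], [0.022, -1.0, 0.004], [0.003, -0.004, -1.0]]
force: [5.6, 13.3, 2.0]
gripper_width: 0.0188
```

```bash
python3 - <<'E'
from h import *
s=manip.get_state();print(s['time_s'],s['tcp_pos'],yawy(s),s['force'],s['joint_pos'])
from scipy.optimize import least_squares
P=np.array([(.5443,-.1028),(.553,-.0602),(.601,-.003),(.6409,.0137),(.6842,.016),s['tcp_pos'][:2]])
r=least_squares(lambda q:np.hypot(*(P-q[:2]).T)-.1258,[.671,-.109]);print(r.x,r.fun)
v=P-r.x;print(np.degrees(np.arctan2(v[:,1],v[:,0])))
E
```

```text
8.35 [0.72520852 0.00102471 0.35738503] -88.75558832504717 [ 5.63133472 13.31879385  1.99342926] [-3.62512526 41.16937143 67.20629815  0.24851101 71.45962878 85.05213687]
[ 0.66880091 -0.10951106] [-1.11834942e-03  6.27437948e-05  4.59923088e-04  5.30618411e-04
  6.52194573e-04 -1.70336377e-03]
[176.91453272 156.93442563 122.47928679 102.75932955  83.00527368
  62.96428225]
```

>>> servo_tool([
  [[1,-2,9,0,1],[0,0,9,0,1],[0,0,0,0,0.6],[0,0,0,0,0.4],[0,0,0,0,0.3],[0,0,-20,0,0.3],[0,0,-30,0,0.3],[0,0,-20,0,0.3]],
])

```text
time_s: 9.15
tcp_pos: [0.7256, 0.0011, 0.411]
tcp_rot: [[1.0, 0.019, 0.002], [0.019, -1.0, -0.0], [0.002, 0.0, -1.0]]
force: [0.6, -0.3, 0.2]
gripper_width: 0.06
```

```bash
python3 - <<'E'
from h import *
np.set_printoptions(precision=4,suppress=True)
s=manip.get_state();print(s['time_s'],s['tcp_pos'],yawy(s),s['force'])
D={c:shot(c,c+'5.png') for c in ['scene','side']}
for c,d in D.items():
    h=cv2.cvtColor(d['img'],cv2.COLOR_RGB2HSV);m=(((h[...,0]<6)|(h[...,0]>174))&(h[...,1]>150)&(h[...,2]>90)).astype(np.uint8)
    n,_,st,ce=cv2.connectedComponentsWithStats(m)
    for i in range(1,n):
        if st[i,4]>8: print(c,st[i],ce[i],onz(d,ce[i],.182))
cv2.imwrite('pics/a5.png',cv2.resize(D['side']['img'][140:300,260:480],None,fx=3.6,fy=3.6,interpolation=cv2.INTER_CUBIC)[:,:,::-1])
E
```

```text
9.15 [0.7256 0.0011 0.411 ] -88.92519265869763 [ 0.5569 -0.309   0.1602]
scene [251 164   6   6  27] [253.4815 166.1111] [0.7237 0.0045 0.182 ]
side [405 187   7   8  45] [408.1333 190.7111] [0.7261 0.0044 0.182 ]
```

View pics/a5.png

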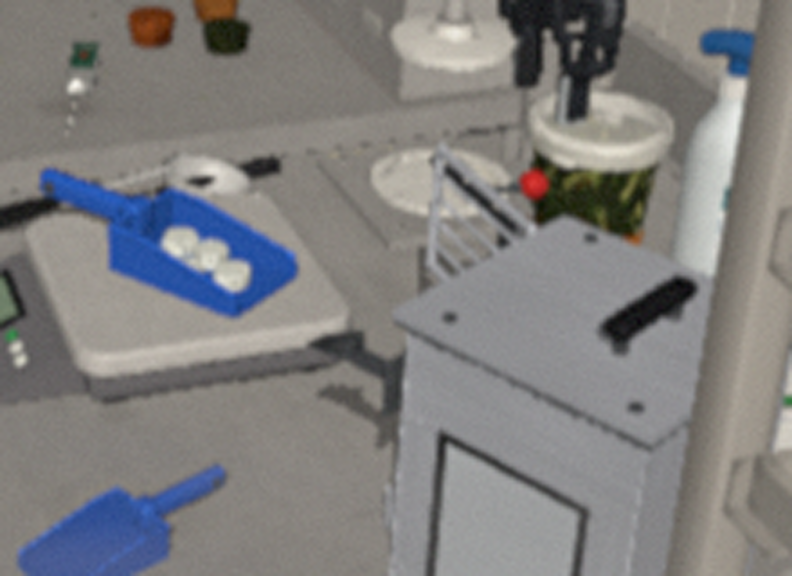

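```bash
python3 - <<'E'
from h import *
plan((.51,.10,.265),34,16,jaw=0.3)
E
```

```text
from [0.7266 0.0011 0.2575] -88.9 to (0.51, 0.1, 0.265) 34
[[-13.4, -6.4, -0.5, np.float64(-7.68), 0.3], [-12.4, -8.2, -0.5, np.float64(-7.68), 0.3], [-11.2, -9.8, -0.5, np.float64(-7.68), 0.3], [-9.8, -11.2, -0.5, np.float64(-7.68), 0.3], [-8.2, -12.4, -0.5, np.float64(-7.68), 0.3], [-6.5, -13.4, -0.5, np.float64(-7.68), 0.3], [-4.7, -14.1, -0.5, np.float64(-7.68), 0.3], [-2.7, -14.6, -0.5, np.float64(-7.68), 0.3], [-0.8, -14.9, -0.5, np.float64(-7.68), 0.3], [1.2, -14.8, -0.5, np.float64(-7.68), 0.3], [3.2, -14.5, -0.5, np.float64(-7.68), 0.3], [5.1, -14.0, -0.5, np.float64(-7.68), 0.3], [6.9, -13.2, -0.5, np.float64(-7.68), 0.3], [8.6, -12.1, -0.5, np.float64(-7.68), 0.3], [10.2, -10.9, -0.5, np.float64(-7.68), 0.3], [11.5, -9.4, -0.5, np.float64(-7.68), 0.3]]
```

>>> servo_tool([
  [[-13.5,-6.5,-1,-7.7,0.3],[-12.5,-8,-1,-7.7,0.3],[-11,-10,-1,-7.7,0.3],[-10,-11,-1,-7.7,0.3],[-8,-12.5,-1,-7.7,0.3],[-6.5,-13.5,-1,-7.7,0.3],[-4.5,-14,0,-7.7,0.3],[-2.5,-14.5,0,-7.7,0.3]],
])

```text
time_s: 10.05
tcp_pos: [0.617, 0.0514, 0.4137]
tcp_rot: [[0.454, 0.891, -0.001], [0.891, -0.454, -0.0], [-0.001, -0.001, -1.0]]
force: [0.4, 1.0, -1.1]
gripper_width: 0.0595
```

>>> servo_tool([
  [[-1,-15,0,-7.7,0.3],[1,-15,0,-7.7,0.3],[3,-14.5,0,-7.7,0.3],[5,-14,0,-7.7,0.3],[7,-13,0,-7.7,0.3],[8.5,-12,0,-7.7,0.3],[10,-11,0,-7.7,0.3],[11.5,-9.5,0,-7.7,0.3]],
])

```text
time_s: 10.85
tcp_pos: [0.5082, 0.0995, 0.4138]
tcp_rot: [[-0.568, 0.823, -0.001], [0.823, 0.568, -0.0], [0.0, -0.001, -1.0]]
force: [-0.8, -0.8, 0.6]
gripper_width: 0.06
```

>>> servo_tool([
  [[0,0,0,0,0.3]],
])

```text
time_s: 10.95
tcp_pos: [0.5078, 0.0999, 0.414]
tcp_rot: [[-0.566, 0.825, -0.002], [0.825, 0.566, -0.0], [0.001, -0.001, -1.0]]
force: [-0.8, 0.5, -0.2]
gripper_width: 0.0596
```

```bash
python3 - <<'E'
from h import *
np.set_printoptions(precision=4,suppress=True)
s=manip.get_state();print(s['time_s'],s['tcp_pos'],yawy(s),s['force'])
d=shot('wrist','w6.png');print(d['pose'].tolist())
for n,z in dict(scoop=.056,scoop_grip=.088,scoop_nose=.06,platter_top=.056,scale=0).items():
    for r in manip.place_of(d,n)[:2]: print(n,np.round(r['at'],1),round(r['score'],2),onz(d,r['at'],z))
E
```

```text
10.95 [0.5078 0.0999 0.414 ] 34.44483500758231 [-0.7845  0.5347 -0.234 ]
[[0.8244637500904191, -0.5470000142462885, -0.14508793609876905, 0.4702979581574057], [0.5659081727396538, 0.795660375286661, 0.21603820779008756, 0.15437136293621617], [-0.0027321810530068096, -0.2602221197616512, 0.9655449153578738, 0.38098868423828186], [0.0, 0.0, 0.0, 1.0]]
scoop [353.7 152.3] 0.96 [0.5206 0.155  0.056 ]
scoop [158.5 233.9] 0.74 [ 0.378  -0.0664  0.056 ]
scoop_grip [208.8 248.6] 0.97 [ 0.4431 -0.0282  0.088 ]
scoop_grip [363.4  30.2] 0.83 [0.4556 0.2516 0.088 ]
scoop_nose [130.  225.2] 0.93 [ 0.345  -0.0733  0.06  ]
scoop_nose [350.  204.4] 0.65 [0.5533 0.1024 0.06  ]
```

View pics/w6.png

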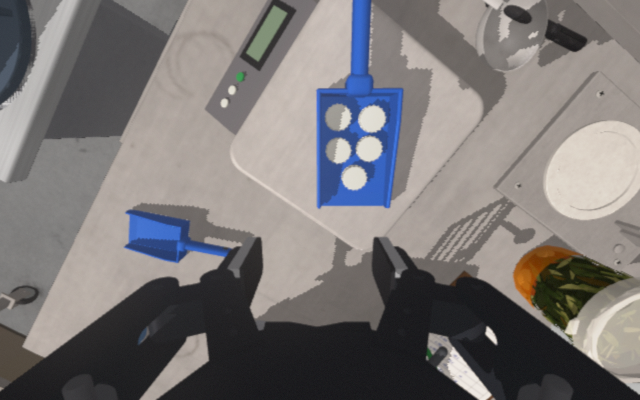

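```bash
cat > fit.py <<'E'
import numpy as np
E
python3 - <<'E'
from h import *
np.set_printoptions(precision=4,suppress=True)
d=shot('wrist')
img=d['img'];
# handle edges per row (blue)
h=cv2.cvtColor(img,cv2.COLOR_RGB2HSV);m=(h[...,0]>100)&(h[...,0]<125)&(h[...,1]>150)
hp=[]
for r in range(2,70,6):
    c=np.where(m[r,330:395])[0]+330; hp.append(((c.min()+c.max())/2,r,c.max()-c.min()+1))
print(hp)
P=np.array([onz(d,(a,b),.100)[:2] for a,b,_ in hp]);v=P[0]-P[-1];print('handle dir yaw',np.degrees(np.arctan2(-v[1],-v[0])),P[0],P[-1])
for px,z in [((318,89),.096),((403,89),.096),((318.5,207),.074),((391,208),.074)]: print(onz(d,px,z))
B=[onz(d,px,z)[:2] for px,z in [((318,89),.096),((403,89),.096),((318.5,207),.074),((391,208),.074)]]
bm=(B[0]+B[1])/2;nm=(B[2]+B[3])/2;u=nm-bm;print(np.linalg.norm(B[1]-B[0]),np.linalg.norm(B[3]-B[2]),np.linalg.norm(u),np.degrees(np.arctan2(u[1],u[0])),bm,nm)
a=cv2.resize(img[0:230,280:430],None,fx=3,fy=2.6,interpolation=cv2.INTER_CUBIC);cv2.imwrite('pics/w6c.png',a[:,:,::-1])
E
```

```text
[(np.float64(358.5), 2, np.int64(16)), (np.float64(358.5), 8, np.int64(16)), (np.float64(358.5), 14, np.int64(16)), (np.float64(358.0), 20, np.int64(17)), (np.float64(358.0), 26, np.int64(15)), (np.float64(357.5), 32, np.int64(16)), (np.float64(357.5), 38, np.int64(16)), (np.float64(357.5), 44, np.int64(16)), (np.float64(357.5), 50, np.int64(16)), (np.float64(357.0), 56, np.int64(15)), (np.float64(357.0), 62, np.int64(15)), (np.float64(357.0), 68, np.int64(15))]
handle dir yaw -55.097344870855224 [0.4422 0.2629] [0.4728 0.219 ]
[0.4526 0.1838 0.096 ]
[0.5205 0.2299 0.096 ]
[0.5235 0.0808 0.074 ]
[0.5938 0.1271 0.074 ]
0.08205242733368635 0.08424322899740255 0.12565243348143187 -55.00819395877117 [0.4866 0.2069] [0.5586 0.1039]
```

View pics/w6c.png

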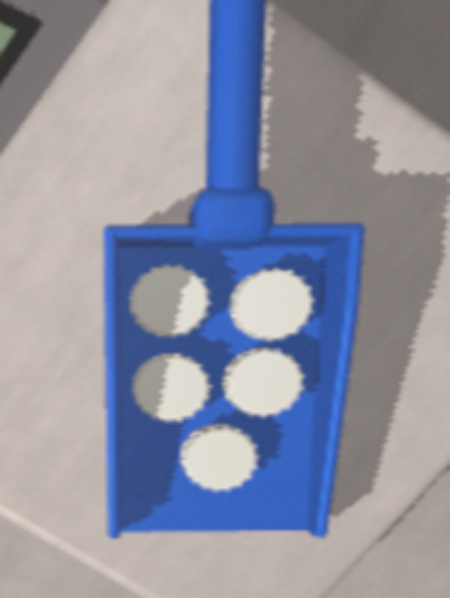

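```bash
python3 - <<'E'
from h import *
plan((.447,.2575,.13),35,6,jaw=0)
plan((.447,.2575,.087),35,1,jaw=0,start=((.447,.2575,.13),35))
E
```

```text
from [0.5093 0.0993 0.2595] 34.2 to (0.447, 0.2575, 0.13) 35
[[27.6, 6.2, 21.6, np.float64(-0.14), 0], [27.6, 6.3, 21.6, np.float64(-0.14), 0], [27.6, 6.3, 21.6, np.float64(-0.14), 0], [27.6, 6.4, 21.6, np.float64(-0.14), 0], [27.6, 6.5, 21.6, np.float64(-0.14), 0], [27.6, 6.5, 21.6, np.float64(-0.14), 0]]
from [0.447  0.2575 0.13  ] 35 to (0.447, 0.2575, 0.087) 35
[[0.0, 0.0, 43.0, 0.0, 0]]
```

>>> servo_tool([
  [[28,6,10,-0.1,0],[28,6,15,-0.1,0],[28,6.5,20,-0.1,0],[28,6.5,25,-0.1,0],[28,6.5,30,-0.1,0],[25,6.5,30,-0.1,0],[0,0,0,0,0]],
])

```text
time_s: 12.0
tcp_pos: [0.4452, 0.2586, 0.2812]
tcp_rot: [[-0.573, 0.82, -0.005], [0.82, 0.573, -0.002], [0.001, -0.006, -1.0]]
force: [-0.1, -0.0, -0.0]
gripper_width: 0.0855
```

```bash
python3 - <<'E'
from h import *
s=manip.get_state();print(s['time_s'],s['tcp_pos'],yawy(s),s['force'])
d=shot('wrist','w7.png')
plan((.447,.2575,.087),35,2)
E
```

```text
12.0 [0.44524156 0.25863293 0.28121275] 34.92776181368311 [-0.08436059 -0.03879623 -0.04093368]
from [0.4458 0.2576 0.1281] 34.9 to (0.447, 0.2575, 0.087) 35
[[-0.4, 0.4, 20.6, np.float64(-0.04), 0.0], [-0.4, 0.4, 20.6, np.float64(-0.04), 0.0]]
```

View pics/w7.png

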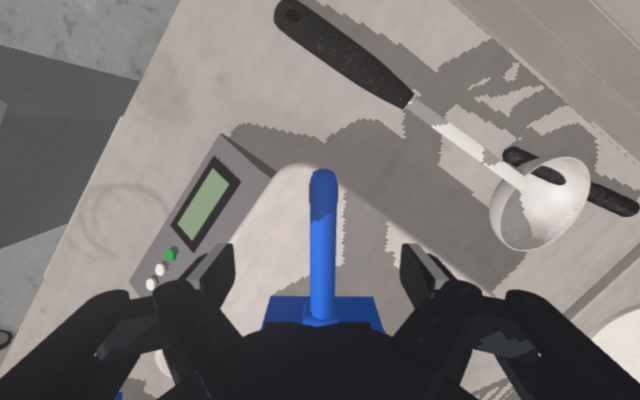

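>>> servo_tool([
  [[0,0.5,20,0,0],[0,0,15,0,0],[0,0,6,0,0],[0,0,0,0,1],[0,0,0,0,1],[0,0,0,0,1],[0,0,0,0,1],[0,0,0,0,1]],
])

```text
time_s: 12.85
tcp_pos: [0.4474, 0.2574, 0.2441]
tcp_rot: [[-0.571, 0.821, 0.001], [0.821, 0.571, 0.0], [-0.0, 0.001, -1.0]]
force: [-0.7, -0.9, 3.9]
gripper_width: 0.015
```

>>> servo_tool([
  [[0,0,0,0,1],[0,0,-4,0,1],[0,0,-6,0,1],[0,0,-10,0,1],[0,0,-10,0,1],[0,0,0,0,1]],
])

```text
time_s: 13.45
tcp_pos: [0.4476, 0.2576, 0.2754]
tcp_rot: [[-0.571, 0.821, 0.002], [0.821, 0.571, 0.001], [-0.0, 0.003, -1.0]]
force: [0.2, 0.5, -2.0]
gripper_width: 0.0153
```

```bash
python3 - <<'E'
from h import *
s=manip.get_state();print(s['time_s'],s['tcp_pos'],yawy(s),s['force'],s['ft_torque'])
d=shot('side');a=cv2.resize(d['img'][130:290,220:440],None,fx=3.6,fy=3.6,interpolation=cv2.INTER_CUBIC);cv2.imwrite('pics/a8.png',a[:,:,::-1])
E
```

```text
13.45 [0.44759643 0.25756792 0.27538803] 34.8477216965666 [ 0.15209976  0.4936092  -1.96286004] [0.125496   0.04445252 0.05289446]
```

View pics/a8.png

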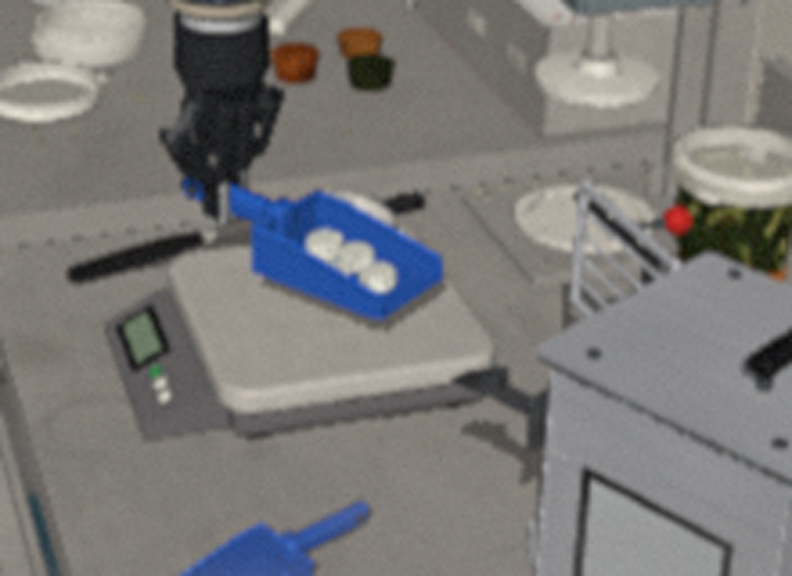

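```bash
python3 - <<'E'
from h import *
plan((.5092,.0412,.161),26.4,14,jaw=1)
E
```

```text
from [0.4476 0.2576 0.1196] 34.8 to (0.5092, 0.0412, 0.161) 26.4
[[-15.2, -5.2, -3.0, np.float64(0.6), 1], [-15.3, -5.1, -3.0, np.float64(0.6), 1], [-15.3, -4.9, -3.0, np.float64(0.6), 1], [-15.4, -4.7, -3.0, np.float64(0.6), 1], [-15.4, -4.6, -3.0, np.float64(0.6), 1], [-15.5, -4.4, -3.0, np.float64(0.6), 1], [-15.5, -4.3, -3.0, np.float64(0.6), 1], [-15.5, -4.1, -3.0, np.float64(0.6), 1], [-15.6, -3.9, -3.0, np.float64(0.6), 1], [-15.6, -3.8, -3.0, np.float64(0.6), 1], [-15.7, -3.6, -3.0, np.float64(0.6), 1], [-15.7, -3.4, -3.0, np.float64(0.6), 1], [-15.7, -3.3, -3.0, np.float64(0.6), 1], [-15.8, -3.1, -3.0, np.float64(0.6), 1]]
```

>>> servo_tool([
  [[-7,-2.5,-10,0.6,1],[-13,-4.5,-10,0.6,1],[-17,-5.5,-8,0.6,1],[-18,-5.5,-6,0.6,1],[-18,-5.5,-4,0.6,1],[-18,-5.5,-3,0.6,1],[-18,-5,0,0.6,1],[-18,-5,0,0.6,1]],
])

```text
time_s: 14.3
tcp_pos: [0.4828, 0.1276, 0.3155]
tcp_rot: [[-0.499, 0.866, 0.001], [0.866, 0.499, -0.0], [-0.0, 0.001, -1.0]]
force: [-0.8, 0.3, -2.4]
gripper_width: 0.0151
```

>>> servo_tool([
  [[-18,-4.5,0,0.6,1],[-18,-4,0,0.6,1],[-18,-4,0,0.6,1],[-16,-3.5,0,0.6,1],[-12,-2,0,0.6,1],[-8,-1.5,0,0.6,1],[-4,0,0,0,1],[0,0,0,0,1]],
])

```text
time_s: 15.1
tcp_pos: [0.5107, 0.0372, 0.3148]
tcp_rot: [[-0.445, 0.896, 0.0], [0.896, 0.445, 0.0], [-0.0, 0.0, -1.0]]
force: [0.2, -0.6, -1.8]
gripper_width: 0.0154
```

```bash
python3 - <<'E'
from h import *
np.set_printoptions(precision=4,suppress=True)
s=manip.get_state();print(s['time_s'],s['tcp_pos'],yawy(s),s['force'],s['ft_torque'])
D={c:shot(c,c+'9.png') for c in ['scene','side']}
for n,z in dict(hopper=0,mouth_sill=.118,gate_hinge=.182,scoop_nose=.132,scoop=.128).items():
  for c,d in D.items():
    for r in manip.place_of(d,n)[:1]: print(n,c,np.round(r['at'],1),round(r['score'],2),onz(d,r['at'],z))
a=cv2.resize(D['scene']['img'][100:300,210:430],None,fx=3.6,fy=2.9,interpolation=cv2.INTER_CUBIC);cv2.imwrite('pics/a9.png',a[:,:,::-1])
a=cv2.resize(D['side']['img'][150:310,280:480],None,fx=3.6,fy=3.6,interpolation=cv2.INTER_CUBIC);cv2.imwrite('pics/b9.png',a[:,:,::-1])
E
```

```text
15.1 [0.5107 0.0372 0.3148] 26.422783448211973 [ 0.2158 -0.5944 -1.7968] [ 0.1433  0.1073 -0.0038]
hopper scene [319.5 191.5] 0.93 [ 0.6341 -0.2357  0.    ]
hopper side [416.1 307.3] 0.97 [ 0.6456 -0.2322  0.    ]
mouth_sill scene [251.2 164.3] 0.24 [ 0.8219 -0.1185  0.118 ]
gate_hinge scene [290.7 154.6] 0.98 [ 0.6673 -0.1084  0.182 ]
gate_hinge side [409.7 213.4] 0.79 [ 0.6737 -0.106   0.182 ]
scoop_nose scene [402.6 228.2] 0.69 [0.2816 0.0647 0.132 ]
scoop_nose side [272.8 303.2] 0.84 [ 0.2931 -0.2728  0.132 ]
scoop scene [314.6 184.6] 0.85 [ 0.5647 -0.0562  0.128 ]
scoop side [285.  294.5] 0.86 [ 0.3241 -0.2491  0.128 ]
```

View pics/a9.png

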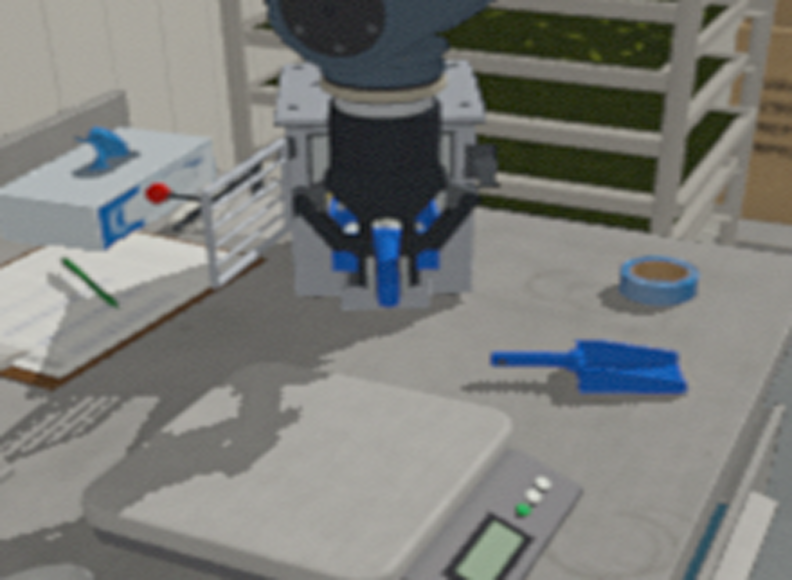

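View pics/b9.png

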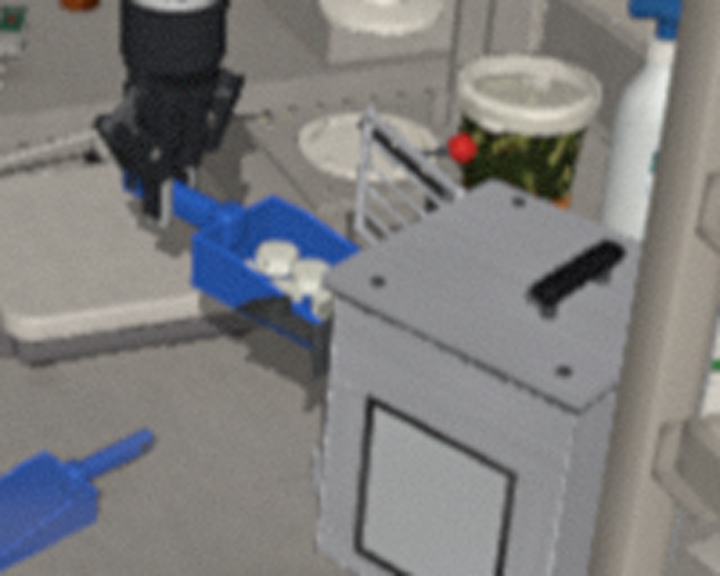

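>>> servo_tool([
  [[-5,0,0,0,1],[-8,0,0,0,1],[-10,0,0,0,1],[-10,0,0,0,1],[-8,0,0,0,1],[-4,0,0,0,1]],
])

```text
time_s: 16.3
tcp_pos: [0.531, -0.0038, 0.3146]
tcp_rot: [[-0.445, 0.896, -0.0], [0.896, 0.445, 0.0], [0.0, -0.0, -1.0]]
force: [-0.2, 0.5, -1.6]
gripper_width: 0.0151
```

>>> servo_tool([
  [[-4,0,0,0,1],[-6,0,0,0,1],[-8,0,0,0,1],[-8,0,0,0,1],[-6,0,0,0,1],[-4,0,0,0,1],[-2,0,0,0,1],[0,0,0,0,1]],
])

```text
time_s: 17.1
tcp_pos: [0.5476, -0.0371, 0.3146]
tcp_rot: [[-0.445, 0.896, -0.0], [0.896, 0.445, 0.0], [0.0, -0.0, -1.0]]
force: [0.4, 1.1, -4.3]
gripper_width: 0.0153
```

```bash
python3 - <<'E'
from h import *
np.set_printoptions(precision=4,suppress=True)
s=manip.get_state();print(s['time_s'],s['tcp_pos'],yawy(s),s['force'],s['ft_torque'])
D={c:shot(c) for c in ['scene','side']}
a=cv2.resize(D['scene']['img'][100:230,250:400],None,fx=4,fy=4,interpolation=cv2.INTER_CUBIC);
b=cv2.resize(D['side']['img'][150:280,320:470],None,fx=4,fy=4,interpolation=cv2.INTER_CUBIC);
cv2.imwrite('pics/a10.png',cv2.resize(np.hstack([a,b]),(800,347))[:,:,::-1])
E
```

```text
17.1 [ 0.5476 -0.0371  0.3146] 26.426707790139297 [ 0.4022  1.1236 -4.292 ] [ 0.4678  0.2409 -0.0056]
```

View pics/a10.png

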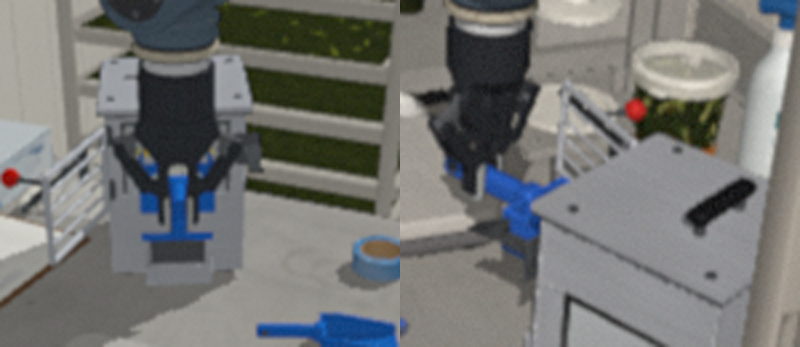

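>>> servo_tool([
  [[0,0,-6,0,1],[0,0,-8,0,1],[0,0,-8,0,1],[0,0,-8,0,1],[0,0,-6,0,1]],
])

```text
time_s: 17.7
tcp_pos: [0.5476, -0.0368, 0.3518]
tcp_rot: [[-0.445, 0.895, 0.001], [0.895, 0.445, -0.0], [-0.0, 0.001, -1.0]]
force: [-0.3, 0.6, -3.5]
gripper_width: 0.0152
```

>>> servo_tool([
  [[0,0,-4,0,1],[0,0,-4,0,1],[0,0,-4,0,1]],
])

```text
time_s: 18.0
tcp_pos: [0.5475, -0.0369, 0.3628]
tcp_rot: [[-0.445, 0.895, -0.0], [0.895, 0.445, 0.0], [0.0, -0.0, -1.0]]
force: [-0.5, 0.7, -2.8]
gripper_width: 0.015
```

>>> servo_tool([
  [[0,0,-4,0,1],[0,0,-4,0,1]],
])

```text
time_s: 18.2
tcp_pos: [0.5476, -0.0368, 0.3709]
tcp_rot: [[-0.445, 0.895, -0.0], [0.895, 0.445, 0.0], [0.0, -0.0, -1.0]]
force: [-1.8, 1.0, -3.5]
gripper_width: 0.0148
```

>>> servo_tool([
  [[0,0,-4,0,1],[0,0,-4,0,1]],
])

```text
time_s: 18.4
tcp_pos: [0.5476, -0.0369, 0.379]
tcp_rot: [[-0.445, 0.895, -0.0], [0.895, 0.445, -0.0], [0.0, -0.0, -1.0]]
force: [-1.0, 1.2, -1.6]
gripper_width: 0.015
```

```bash
python3 - <<'E'
from h import *
np.set_printoptions(precision=4,suppress=True)
s=manip.get_state();print(s['time_s'],s['tcp_pos'],yawy(s),s['force'],s['ft_torque'])
D={c:shot(c) for c in ['scene','side']}
a=cv2.resize(D['scene']['img'][100:230,250:400],None,fx=4,fy=4,interpolation=cv2.INTER_CUBIC);
b=cv2.resize(D['side']['img'][130:260,320:470],None,fx=4,fy=4,interpolation=cv2.INTER_CUBIC);
cv2.imwrite('pics/a11.png',cv2.resize(np.hstack([a,b]),(800,347))[:,:,::-1])
E
```

```text
18.4 [ 0.5476 -0.0369  0.379 ] 26.441232161552236 [-1.0288  1.2378 -1.6326] [0.607  0.3733 0.0273]
```

View pics/a11.png

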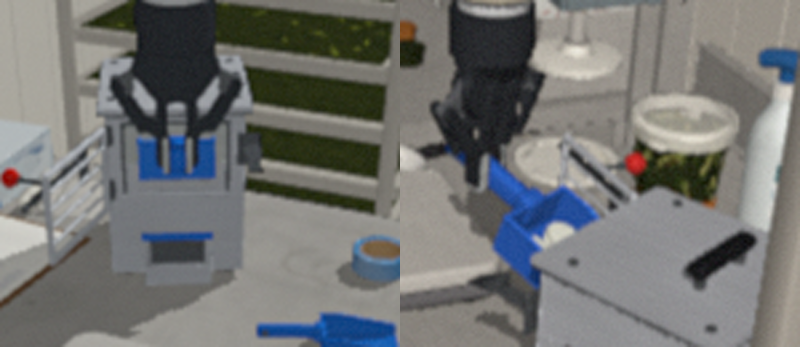

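>>> servo_tool([
  [[-1,0,-6,0,1],[-1,0,-6,0,1],[-1,0,-6,0,1],[-2,0,-6,0,1],[-2,0,-6,0,1]],
])

```text
time_s: 19.0
tcp_pos: [0.5508, -0.0433, 0.4093]
tcp_rot: [[-0.445, 0.895, 0.0], [0.895, 0.445, -0.0], [-0.0, 0.0, -1.0]]
force: [-0.5, 0.4, -2.8]
gripper_width: 0.0152
```

```bash
python3 - <<'E'
from h import *
np.set_printoptions(precision=4,suppress=True)
s=manip.get_state();print(s['time_s'],s['tcp_pos'],yawy(s),s['force'],s['ft_torque'])
D={c:shot(c) for c in ['scene','side']}
a=cv2.resize(D['scene']['img'][100:230,250:400],None,fx=4,fy=4,interpolation=cv2.INTER_CUBIC);
b=cv2.resize(D['side']['img'][130:260,320:470],None,fx=4,fy=4,interpolation=cv2.INTER_CUBIC);
cv2.imwrite('pics/a12.png',cv2.resize(np.hstack([a,b]),(800,347))[:,:,::-1])
E
```

```text
19.0 [ 0.5508 -0.0433  0.4093] 26.44412320013013 [-0.4666  0.4085 -2.7812] [0.517  0.267  0.0523]
```

View pics/a12.png

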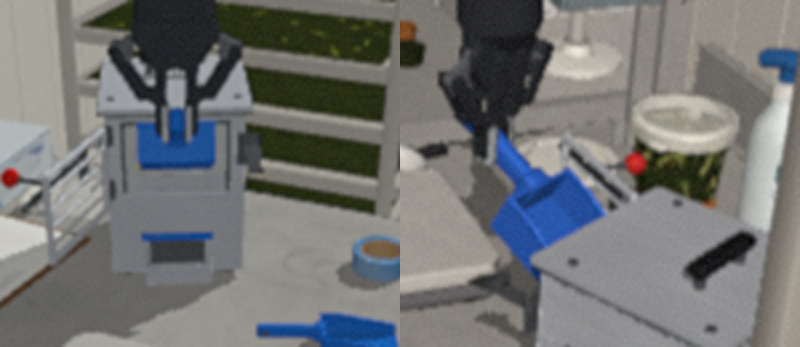

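>>> servo_tool([
  [[-3,0,-6,0,1],[-3,0,-6,0,1],[-3,0,-6,0,1],[-3,0,-6,0,1],[-4,0,-6,0,1],[-4,0,-6,0,1],[-4,0,-6,0,1]],
])

```text
time_s: 19.8
tcp_pos: [0.5615, -0.065, 0.4512]
tcp_rot: [[-0.445, 0.895, -0.0], [0.895, 0.445, 0.0], [0.0, -0.0, -1.0]]
force: [-0.4, 0.5, -3.2]
gripper_width: 0.0152
```

```bash
python3 - <<'E'
from h import *
np.set_printoptions(precision=4,suppress=True)
s=manip.get_state();print(s['time_s'],s['tcp_pos'],yawy(s),s['force'],s['ft_torque'])
D={c:shot(c) for c in ['scene','side']}
a=cv2.resize(D['scene']['img'][100:230,250:400],None,fx=4,fy=4,interpolation=cv2.INTER_CUBIC);
b=cv2.resize(D['side']['img'][130:260,320:470],None,fx=4,fy=4,interpolation=cv2.INTER_CUBIC);
cv2.imwrite('pics/a13.png',cv2.resize(np.hstack([a,b]),(800,347))[:,:,::-1])
b=cv2.resize(D['side']['img'][220:345,360:450],None,fx=5,fy=4,interpolation=cv2.INTER_CUBIC);cv2.imwrite('pics/win13.png',b[:,:,::-1])
E
```

```text
19.8 [ 0.5615 -0.065   0.4512] 26.443875543171444 [-0.3686  0.4854 -3.2173] [ 0.5853  0.3046 -0.029 ]
```

View pics/a13.png

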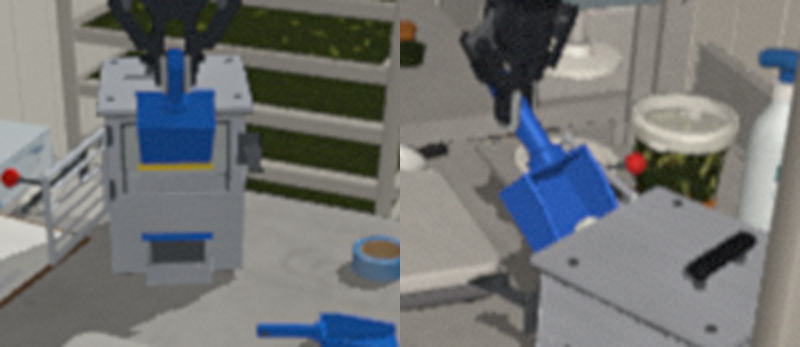

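View pics/win13.png

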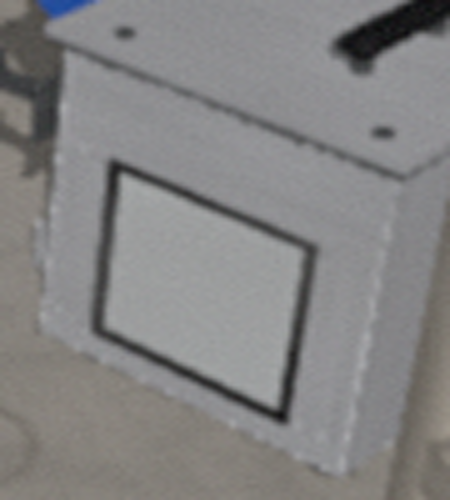

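```bash
cat >> h.py <<'E'
def scoop_pts(g,yaw,th,off=(-.125,.033)):
    """world pts of scoop model; g grasp point world, yaw scoop, th nose down deg; off grasp in scoop coords x,z"""
    c,s=np.cos(np.radians(th)),np.sin(np.radians(th))
    def w(x,y,z):
        dx,dz=x-off[0],z-off[1]
        X=c*dx-s*-dz*-1*-1 if False else c*dx - s*dz
        # nose down: x axis -> (c,-s), z axis -> (s,c)
        X=c*dx+s*dz; Zz=-s*dx+c*dz
        h=R2(yaw)@[X,y]
        return np.array([g[0]+h[0],g[1]+h[1],g[2]+Zz])
    return w
def wire(img,d,w,col):
    L=[[(-.062,-.041,0),(.066,-.041,0),(.066,.041,0),(-.062,.041,0),(-.062,-.041,0),(-.062,-.041,.04),(-.032,-.041,.04),(.066,-.041,.018)],[(-.062,-.041,.04),(-.062,.041,.04),(-.032,.041,.04),(.066,.041,.018)],[(-.062,0,.044),(-.168,0,.044),(-.168,0,.02),(-.062,0,.02)]]
    for l in L:
        P=np.array([proj(d,w(*p)) for p in l]);cv2.polylines(img,[np.round(P*16).astype(np.int32)],False,col,1,cv2.LINE_AA,4)
E
python3 - <<'E'
from h import *
s=manip.get_state();g=s['tcp_pos']+.155*s['tcp_rot'][:,2];print(g)
O=[]
for c,(y0,x0) in dict(side=(110,320),scene=(90,250)).items():
    d=shot(c)
    for th in (40,50):
        im=cv2.resize(d['img'],None,fx=4,fy=4,interpolation=cv2.INTER_CUBIC)
        d4=dict(d);d4['intrinsics']=d['intrinsics']*4;
        wire(im,d4,scoop_pts(g,-63.6,th),(255,255,0))
        O.append(cv2.resize(im[4*y0:4*y0+440,4*x0:4*x0+560],(400,300)))
cv2.imwrite('pics/o14.png',np.vstack([np.hstack(O[:2]),np.hstack(O[2:])])[:,:,::-1])
E
```

```text
[ 0.56183871 -0.06516966  0.29657491]
```

View pics/o14.png

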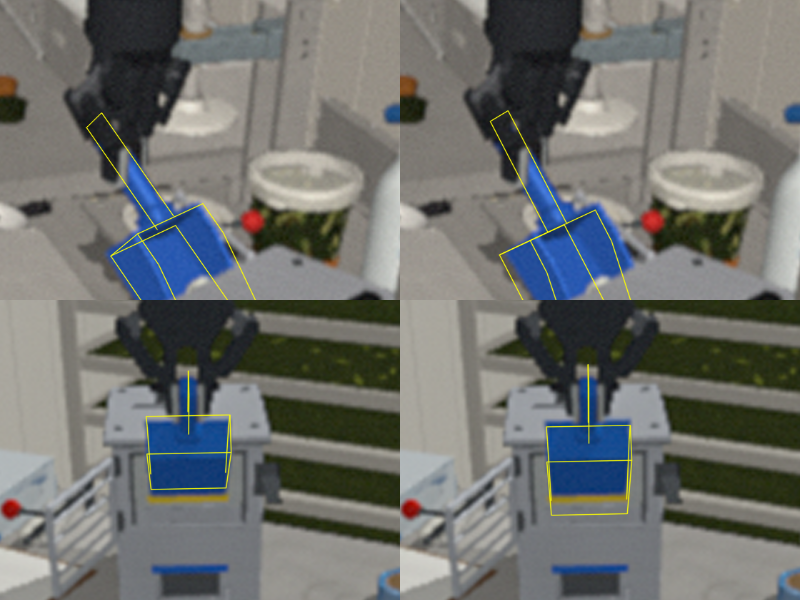

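>>> servo_tool([
  [[-3,0,6,0,1],[-6,0,7,0,1],[-8,0,8,0,1],[-8,0,8,0,1],[-8,0,8,0,1],[-4,0,4,0,1],[0,0,0,0,1]],
])

```text
time_s: 20.7
tcp_pos: [0.578, -0.0984, 0.4088]
tcp_rot: [[-0.445, 0.896, -0.001], [0.896, 0.445, 0.0], [0.001, -0.001, -1.0]]
force: [0.3, 1.0, -2.6]
gripper_width: 0.0154
```

```bash
python3 - <<'E'
from h import *
s=manip.get_state();g=s['tcp_pos']+.155*s['tcp_rot'][:,2];print(s['time_s'],g,s['force'],s['ft_torque'])
O=[]
for c,(y0,x0) in dict(side=(120,320),scene=(90,250)).items():
    d=shot(c)
    for th in (0,43):
        im=cv2.resize(d['img'],None,fx=4,fy=4,interpolation=cv2.INTER_CUBIC)
        d4=dict(d);d4['intrinsics']=d['intrinsics']*4;
        if th: wire(im,d4,scoop_pts(g,-63.6,th),(255,255,0))
        O.append(cv2.resize(im[4*y0:4*y0+440,4*x0:4*x0+560],(400,300)))
cv2.imwrite('pics/o15.png',np.vstack([np.hstack(O[:2]),np.hstack(O[2:])])[:,:,::-1])
E
```

```text
20.7 [ 0.57786868 -0.09841141  0.25383219] [ 0.27977197  1.03989737 -2.62073994] [0.27641091 0.18876182 0.04193386]
```

View pics/o15.png

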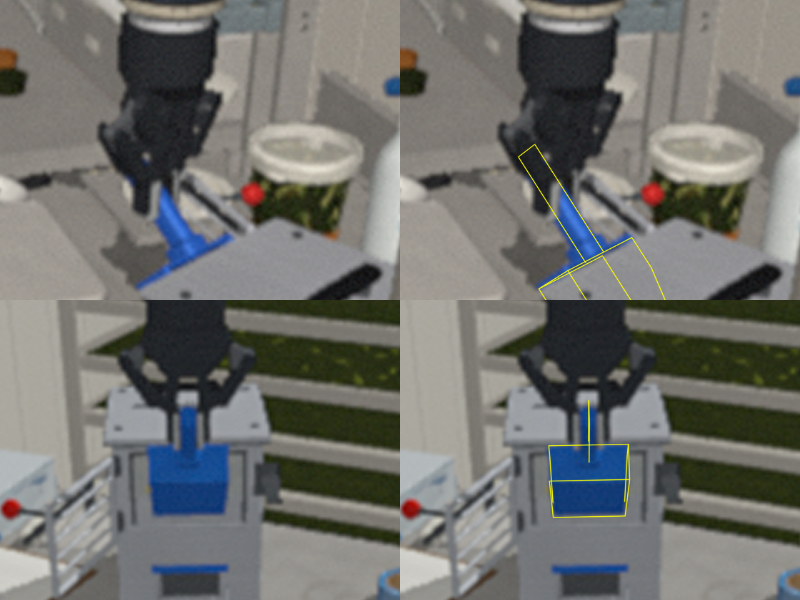

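>>> servo_tool([
  [[5,0,0,0,1],[-6,0,0,0,1],[5,0,0,0,1],[-5,0,0,0,1],[0,0,0,0,1],[0,0,0,0,1]],
])

```text
time_s: 21.4
tcp_pos: [0.5784, -0.0988, 0.4097]
tcp_rot: [[-0.445, 0.895, 0.0], [0.895, 0.445, 0.0], [-0.0, 0.0, -1.0]]
force: [0.5, 0.7, -2.7]
gripper_width: 0.0151
```

```bash
python3 - <<'E'
from h import *
s=manip.get_state();print(s['time_s'],s['tcp_pos'],s['force'],s['ft_torque'])
d=shot('wrist','w16.png')
d=shot('side','side16.png')
print([(r['score'],r['at']) for r in manip.place_of(d,'cap_1')])
E
```

```text
21.4 [ 0.57838713 -0.09878799  0.4097246 ] [ 0.53403619  0.6977339  -2.65222013] [0.39048233 0.07996349 0.04216092]
[]
```

View pics/w16.png

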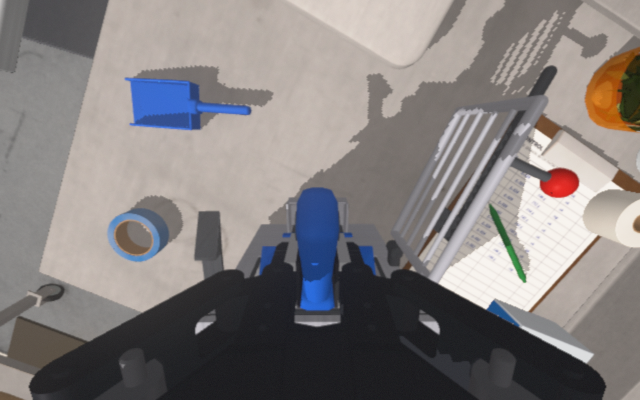

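View pics/side16.png

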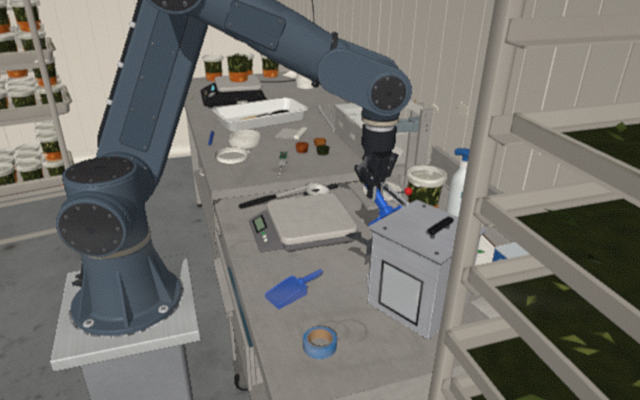

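>>> servo_tool([
  [[4,0,-5,0,1],[7,0,-8,0,1],[8,0,-8,0,1],[8,0,-8,0,1],[4,0,-5,0,1],[0,0,0,0,1]],
])

```text
time_s: 22.15
tcp_pos: [0.5643, -0.0702, 0.4448]
tcp_rot: [[-0.446, 0.895, 0.002], [0.895, 0.446, -0.0], [-0.001, 0.001, -1.0]]
force: [-0.5, 1.8, -1.0]
gripper_width: 0.0149
```

```bash
python3 - <<'E'
from h import *
s=manip.get_state();g=s['tcp_pos']+.155*s['tcp_rot'][:,2];print(s['time_s'],g,s['force'],s['ft_torque'])
O=[]
for c,(y0,x0) in dict(side=(120,320),scene=(90,250)).items():
    d=shot(c)
    im=cv2.resize(d['img'],None,fx=5,fy=5,interpolation=cv2.INTER_CUBIC)
    O.append(im[5*y0:5*y0+550,5*x0:5*x0+500][:, :400])
cv2.imwrite('pics/o17.png',np.hstack(O)[:,:,::-1])
E
```

```text
22.15 [ 0.56454885 -0.07024199  0.28983435] [-0.45838227  1.82940871 -0.96340482] [0.46591331 0.21613448 0.04138518]
```

View pics/o17.png

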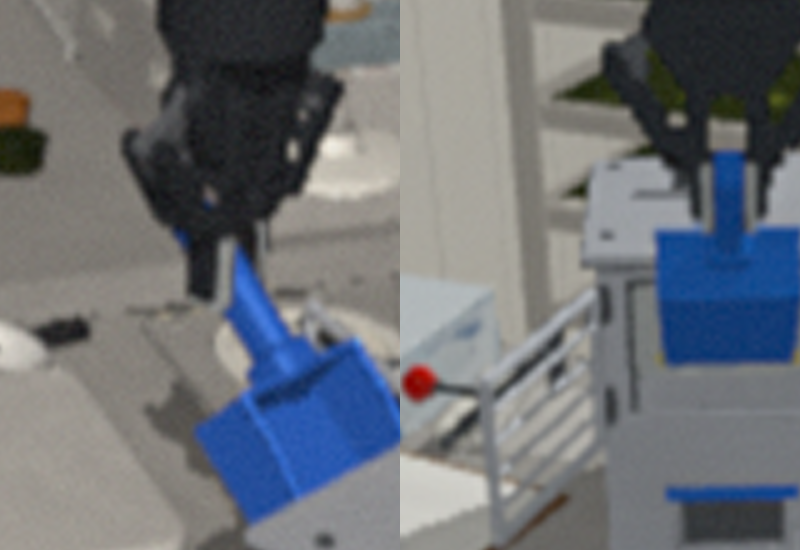

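>>> servo_tool([
  [[5,0,-5,0,1],[2,0,-3,0,1],[0,0,0,0,1]],
])

```text
time_s: 22.55
tcp_pos: [0.5613, -0.0644, 0.4521]
tcp_rot: [[-0.445, 0.895, 0.0], [0.895, 0.445, -0.0], [-0.0, 0.0, -1.0]]
force: [-0.9, 1.4, -1.4]
gripper_width: 0.0148
```

```bash
python3 - <<'E'
from h import *
s=manip.get_state();print(s['time_s'],s['tcp_pos'],s['force'],s['ft_torque'])
d=shot('side')
cv2.imwrite('pics/o18.png',cv2.resize(d['img'],None,fx=6,fy=6,interpolation=cv2.INTER_CUBIC)[6*150:6*240,6*345:6*440][:,:,::-1])
E
```

```text
22.55 [ 0.56134163 -0.06444446  0.45213303] [-0.90838077  1.44242489 -1.43333993] [0.47959636 0.34214116 0.01965416]
```

View pics/o18.png

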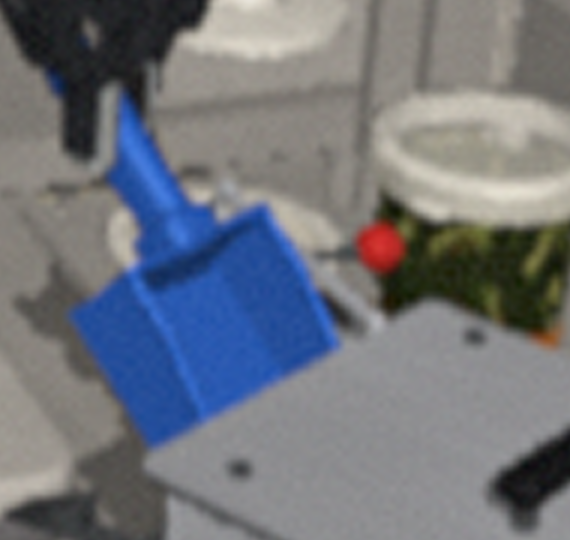

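>>> servo_tool([
  [[-4,0,8,0,1],[-4,0,8,0,1],[-2,0,7,0,1],[0,0,7,0,1],[0,0,0,0,1]],
])

```text
time_s: 23.1
tcp_pos: [0.5657, -0.0737, 0.4203]
tcp_rot: [[-0.445, 0.895, -0.002], [0.895, 0.445, 0.0], [0.001, -0.002, -1.0]]
force: [-0.9, 0.7, -3.2]
gripper_width: 0.0149
```

>>> servo_tool([
  [[5,0,6,0,1],[5,0,7,0,1],[5,0,6,0,1],[5,0,7,0,1]],
])

```text
time_s: 23.5
tcp_pos: [0.5569, -0.0552, 0.3958]
tcp_rot: [[-0.446, 0.895, 0.002], [0.895, 0.446, -0.001], [-0.001, 0.001, -1.0]]
force: [0.3, 0.6, 3.0]
gripper_width: 0.0153
```

>>> servo_tool([
  [[4,0,8,0,1],[4,0,8,0,1],[4,0,8,0,1],[4,0,8,0,1]],
])

```text
time_s: 23.9
tcp_pos: [0.5497, -0.041, 0.363]
tcp_rot: [[-0.445, 0.895, -0.0], [0.895, 0.445, 0.0], [0.0, -0.0, -1.0]]
force: [0.8, 1.9, 3.0]
gripper_width: 0.015
```

```bash
python3 - <<'E'
from h import *
s=manip.get_state();g=s['tcp_pos']+.155*s['tcp_rot'][:,2];print(s['time_s'],g,s['force'],s['ft_torque'])
O=[]
for c,(y0,x0) in dict(side=(120,320),scene=(90,250)).items():
    d=shot(c)
    im=cv2.resize(d['img'],None,fx=4,fy=4,interpolation=cv2.INTER_CUBIC)
    O.append(im[4*y0:4*y0+440,4*x0:4*x0+600][:, :400])
cv2.imwrite('pics/o19.png',np.hstack(O)[:,:,::-1])
E
```

```text
23.9 [ 0.54965935 -0.04099989  0.20797727] [0.83331534 1.91485969 2.95665383] [-0.23019437 -0.13838931  0.03806154]
```

View pics/o19.png

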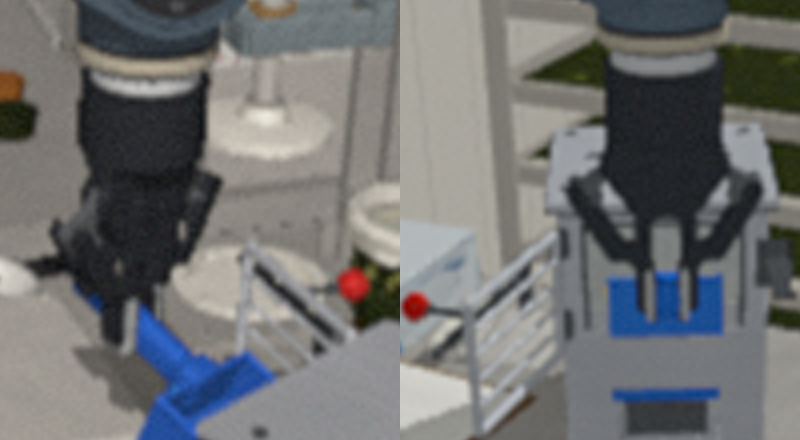

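>>> servo_tool([
  [[2,0,7,0,1],[2,0,7,0,1],[2,0,7,0,1],[2,0,7,0,1],[1,0,7,0,1],[1,0,7,0,1],[1,0,7,0,1],[1,0,6,0,1]],
])

```text
time_s: 24.8
tcp_pos: [0.5444, -0.0305, 0.308]
tcp_rot: [[-0.445, 0.895, -0.0], [0.895, 0.445, 0.0], [0.0, -0.0, -1.0]]
force: [-1.6, 2.6, 3.2]
gripper_width: 0.015
```

```bash
python3 - <<'E'
from h import *
s=manip.get_state();g=s['tcp_pos']+.155*s['tcp_rot'][:,2];print(s['time_s'],g,s['force'],s['ft_torque'])
O=[]
for c,(y0,x0) in dict(side=(150,310),scene=(100,250)).items():
    d=shot(c)
    im=cv2.resize(d['img'],None,fx=4,fy=4,interpolation=cv2.INTER_CUBIC)
    d4=dict(d);d4['intrinsics']=d['intrinsics']*4;
    wire(im,d4,scoop_pts(g,-63.6,0),(255,255,0))
    O.append(im[4*y0:4*y0+440,4*x0:4*x0+600][:, :400])
cv2.imwrite('pics/o20.png',np.hstack(O)[:,:,::-1])
E
```

```text
24.8 [ 0.54429116 -0.0304708   0.15298416] [-1.55964474  2.60931598  3.18711962] [0.05640158 0.0401646  0.03943064]
```

View pics/o20.png

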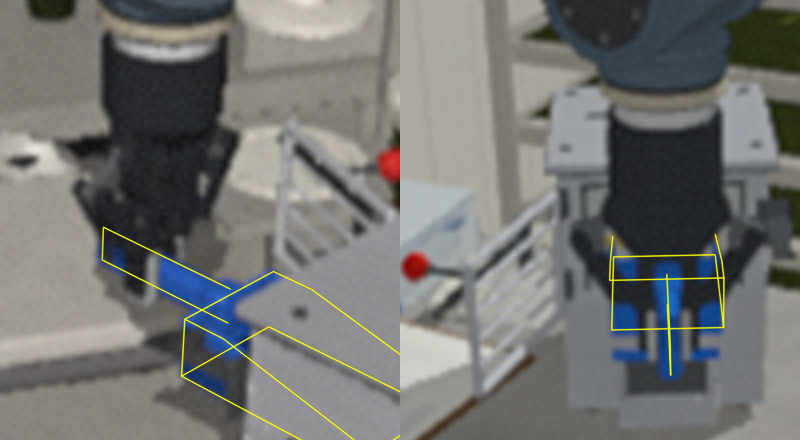

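>>> servo_tool([
  [[0,0,-5,0,1],[8,0,0,0,1],[10,0,0,0,1],[8,0,0,0,1],[4,0,0,0,1],[0,0,0,0,1]],
])

```text
time_s: 25.5
tcp_pos: [0.5309, -0.0031, 0.3138]
tcp_rot: [[-0.446, 0.895, -0.0], [0.895, 0.446, -0.0], [-0.0, -0.0, -1.0]]
force: [0.0, 0.7, -1.7]
gripper_width: 0.0153
```

```bash
python3 - <<'E'
from h import *
s=manip.get_state();g=s['tcp_pos']+.155*s['tcp_rot'][:,2];print(s['time_s'],g,s['force'],s['ft_torque'])
O=[]
for c,(y0,x0) in dict(side=(150,310),scene=(100,250)).items():
    d=shot(c)
    im=cv2.resize(d['img'],None,fx=4,fy=4,interpolation=cv2.INTER_CUBIC)
    O.append(im[4*y0:4*y0+440,4*x0:4*x0+600][:, :400])
cv2.imwrite('pics/o21.png',np.hstack(O)[:,:,::-1])
E
```

```text
25.5 [ 0.53084623 -0.0031165   0.15877632] [ 0.04690654  0.70040869 -1.721395  ] [ 0.27207     0.15443854 -0.03935402]
```

View pics/o21.png

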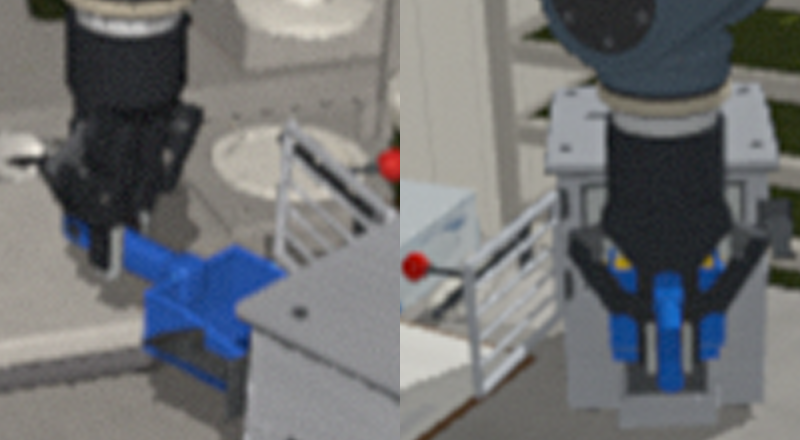

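>>> servo_tool([
  [[6,0,0,0,1],[10,0,0,0,1],[12,0,0,0,1],[12,0,0,0,1],[12,0,0,0,1],[12,0,0,0,1],[6,0,0,0,1],[0,0,0,0,1]],
])

```text
time_s: 26.4
tcp_pos: [0.4996, 0.0597, 0.3137]
tcp_rot: [[-0.446, 0.895, -0.0], [0.895, 0.446, 0.0], [0.0, -0.0, -1.0]]
force: [-0.4, -0.7, -0.6]
gripper_width: 0.0149
```

```bash
python3 - <<'E'
from h import *
s=manip.get_state();g=s['tcp_pos']+.155*s['tcp_rot'][:,2];print(s['time_s'],g,s['force'],s['ft_torque'])
O=[]
for c,(y0,x0) in dict(side=(150,310),scene=(100,250)).items():
    d=shot(c)
    im=cv2.resize(d['img'],None,fx=4,fy=4,interpolation=cv2.INTER_CUBIC)
    d4=dict(d);d4['intrinsics']=d['intrinsics']*4;
    if c=='side': wire(im,d4,scoop_pts(g,-63.6,0),(255,255,0))
    O.append(im[4*y0:4*y0+440,4*x0:4*x0+600][:, :400])
cv2.imwrite('pics/o22.png',np.hstack(O)[:,:,::-1])
E
```

```text
26.4 [0.49959543 0.0596944  0.15873309] [-0.42668087 -0.69002533 -0.55318639] [ 0.09704173  0.09288482 -0.00299868]
```

View pics/o22.png

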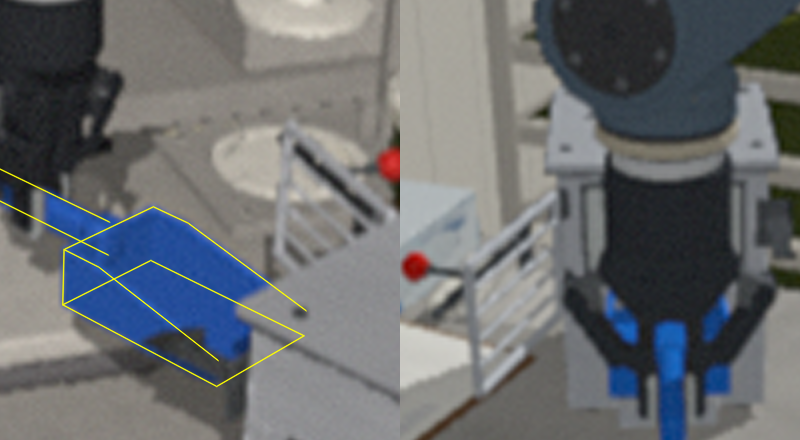

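```bash
python3 - <<'E'
from h import *
plan((.4475,.2575,.115),35,10,jaw=1)
E
```

```text
from [0.5001 0.0589 0.1588] 26.5 to (0.4475, 0.2575, 0.115) 35
[[20.1, 4.1, 4.4, np.float64(-0.85), 1], [20.1, 4.4, 4.4, np.float64(-0.85), 1], [20.0, 4.7, 4.4, np.float64(-0.85), 1], [19.9, 5.0, 4.4, np.float64(-0.85), 1], [19.8, 5.3, 4.4, np.float64(-0.85), 1], [19.8, 5.6, 4.4, np.float64(-0.85), 1], [19.7, 5.9, 4.4, np.float64(-0.85), 1], [19.6, 6.2, 4.4, np.float64(-0.85), 1], [19.5, 6.5, 4.4, np.float64(-0.85), 1], [19.4, 6.8, 4.4, np.float64(-0.85), 1]]
```

>>> servo_tool([
  [[20,4,0,-0.9,1],[20,4.5,0,-0.9,1],[20,4.5,2,-0.9,1],[20,5,5,-0.9,1],[20,5.5,7,-0.9,1],[20,5.5,8,-0.8,1],[20,6,8,-0.8,1],[20,6,8,-0.8,1]],
])

```text
time_s: 27.3
tcp_pos: [0.4568, 0.2188, 0.2754]
tcp_rot: [[-0.55, 0.835, 0.0], [0.835, 0.55, 0.0], [-0.0, 0.0, -1.0]]
force: [-0.9, -0.9, -0.3]
gripper_width: 0.015
```

>>> servo_tool([
  [[20,6.5,4,-0.8,1],[18,6.5,2,-0.8,1],[0,0,0,0,1]],
])

```text
time_s: 27.6
tcp_pos: [0.4462, 0.2584, 0.2694]
tcp_rot: [[-0.574, 0.819, -0.0], [0.819, 0.574, 0.0], [0.0, -0.0, -1.0]]
force: [-0.1, -0.1, -1.3]
gripper_width: 0.015
```

```bash
python3 - <<'E'
from h import *
s=manip.get_state();g=s['tcp_pos']+.155*s['tcp_rot'][:,2];print(s['time_s'],g,yawy(s),s['force'],s['ft_torque'])
d=shot('side')
im=cv2.resize(d['img'],None,fx=5,fy=5,interpolation=cv2.INTER_CUBIC)
d4=dict(d);d4['intrinsics']=d['intrinsics']*5;
wire(im,d4,scoop_pts(g,-55.,0),(255,255,0))
cv2.imwrite('pics/o23.png',im[5*150:5*250,5*240:5*390][:,:,::-1])
E
```

```text
27.6 [0.44615351 0.25839374 0.11438359] 35.037029975110634 [-0.07840795 -0.07161516 -1.29199979] [0.06658755 0.05652387 0.01732265]
```

View pics/o23.png

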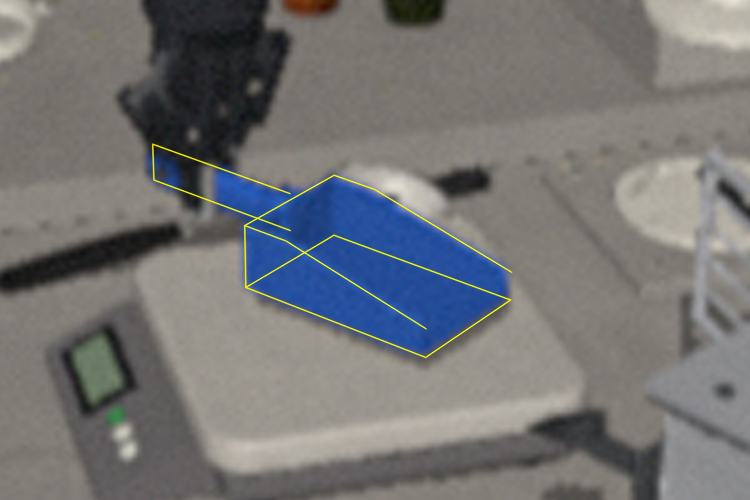

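>>> servo_tool([
  [[0,0,10,0,1],[0,0,8,0,1],[0,0,5,0,1],[0,0,2,0,1],[0,0,0,0,1]],
])

```text
time_s: 28.15
tcp_pos: [0.4465, 0.2569, 0.2445]
tcp_rot: [[-0.572, 0.82, -0.0], [0.82, 0.572, -0.0], [-0.0, -0.0, -1.0]]
force: [-0.9, -1.0, 3.2]
gripper_width: 0.0153
```

Contact with the platter shows as 3 N upward at the original resting height. Releasing now.

>>> servo_tool([
  [[0,0,0,0,0.7],[0,0,0,0,0.4],[0,0,0,0,0.2],[0,0,0,0,0.2],[0,0,-15,0,0.2],[0,0,-30,0,0.2],[0,0,-40,0,0.2],[0,0,-50,0,0.2]],
])

```text
time_s: 28.95
tcp_pos: [0.4459, 0.257, 0.3801]
tcp_rot: [[-0.573, 0.82, -0.003], [0.82, 0.573, -0.001], [0.001, -0.003, -1.0]]
force: [0.3, 0.7, -0.7]
gripper_width: 0.0681
```

>>> servo_tool([
  [[0,0,-35,0,0.2],[0,0,0,0,0.2]],
])

```text
time_s: 29.15
tcp_pos: [0.4468, 0.2575, 0.4195]
tcp_rot: [[-0.573, 0.82, 0.008], [0.82, 0.573, 0.003], [-0.002, 0.008, -1.0]]
force: [-0.5, 1.4, -0.3]
gripper_width: 0.0682
```

```bash
python3 - <<'E'
from h import *
np.set_printoptions(precision=4,suppress=True)
s=manip.get_state();print(s['time_s'],s['tcp_pos'],yawy(s),s['force'])
O=[]
for c,(y0,x0) in dict(side=(150,240),scene=(100,230)).items():
    d=shot(c,c+'24.png')
    h=cv2.cvtColor(d['img'],cv2.COLOR_RGB2HSV);m=(((h[...,0]<6)|(h[...,0]>174))&(h[...,1]>150)&(h[...,2]>90)).astype(np.uint8)
    n,_,st,ce=cv2.connectedComponentsWithStats(m)
    for i in range(1,n):
        if st[i,4]>8: print(c,st[i],ce[i],onz(d,ce[i],.182))
    O.append(cv2.resize(d['img'],None,fx=2.5,fy=2.5,interpolation=cv2.INTER_CUBIC)[int(2.5*y0):int(2.5*y0)+400,int(2.5*x0):int(2.5*x0)+400])
cv2.imwrite('pics/o24.png',np.hstack(O)[:,:,::-1])
plan((.725,.0045,.25),-88.5,18,jaw=.2)
E
```

```text
29.15 [0.4468 0.2575 0.4195] 34.951089764575514 [-0.4802  1.3585 -0.3403]
side [405 187   7   8  43] [408.     190.6977] [0.7258 0.0046 0.182 ]
scene [251 164   6   6  28] [253.5714 166.0357] [0.7237 0.004  0.182 ]
from [0.4463 0.2572 0.2599] 34.9 to (0.725, 0.0045, 0.25) -88.5
[[-20.4, 4.6, 0.6, np.float64(6.86), 0.2], [-19.7, 7.0, 0.6, np.float64(6.86), 0.2], [-18.7, 9.3, 0.6, np.float64(6.86), 0.2], [-17.4, 11.5, 0.6, np.float64(6.86), 0.2], [-15.9, 13.5, 0.6, np.float64(6.86), 0.2], [-14.2, 15.3, 0.6, np.float64(6.86), 0.2], [-12.3, 16.9, 0.6, np.float64(6.86), 0.2], [-10.2, 18.3, 0.6, np.float64(6.86), 0.2], [-7.9, 19.3, 0.6, np.float64(6.86), 0.2], [-5.6, 20.1, 0.6, np.float64(6.86), 0.2], [-3.1, 20.7, 0.6, np.float64(6.86), 0.2], [-0.6, 20.9, 0.6, np.float64(6.86), 0.2], [1.9, 20.8, 0.6, np.float64(6.86), 0.2], [4.3, 20.4, 0.6, np.float64(6.86), 0.2], [6.8, 19.8, 0.6, np.float64(6.86), 0.2], [9.1, 18.8, 0.6, np.float64(6.86), 0.2], [11.3, 17.6, 0.6, np.float64(6.86), 0.2], [13.3, 16.1, 0.6, np.float64(6.86), 0.2]]
```

View pics/o24.png

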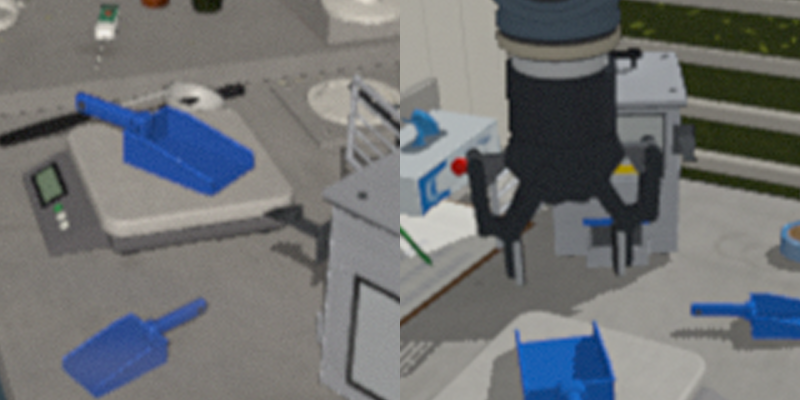

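>>> servo_tool([
  [[-20,4.5,0,6.9,0.2],[-20,7,0,6.9,0.2],[-19,9,0,6.9,0.2],[-17.5,11.5,0,6.9,0.2],[-16,13.5,0,6.9,0.2],[-14,15,0,6.9,0.2],[-12,17,0,6.9,0.2],[-10,18,0,6.9,0.2]],
])

```text
time_s: 30.05
tcp_pos: [0.5695, 0.144, 0.4126]
tcp_rot: [[0.351, 0.936, -0.003], [0.936, -0.351, -0.001], [-0.002, -0.003, -1.0]]
force: [-0.1, -0.5, 0.0]
gripper_width: 0.0686
```

>>> servo_tool([
  [[-8,19,0,6.9,0.2],[-5.5,20,0,6.9,0.2],[-3,21,0,6.9,0.2],[-0.5,21,0,6.9,0.2],[2,21,0,6.9,0.2],[4.5,20.5,0,6.8,0.2],[7,20,0,6.8,0.2],[9,19,0,6.8,0.2]],
])

```text
time_s: 30.85
tcp_pos: [0.6933, 0.0306, 0.4122]
tcp_rot: [[0.968, 0.251, -0.003], [0.251, -0.968, 0.0], [-0.003, -0.001, -1.0]]
force: [0.3, 0.3, -0.3]
gripper_width: 0.0683
```

>>> servo_tool([
  [[11,17.5,0,6.8,0.2],[13,16,0,6.8,0.2],[0,0,0,0,0.2]],
])

```text
time_s: 31.15
tcp_pos: [0.7239, 0.0014, 0.4117]
tcp_rot: [[1.0, 0.017, -0.003], [0.017, -1.0, -0.0], [-0.003, 0.0, -1.0]]
force: [-0.6, -0.0, -0.7]
gripper_width: 0.0683
```

```bash
python3 - <<'E'
from h import *
s=manip.get_state();print(s['time_s'],s['tcp_pos'],yawy(s),s['force'])
plan((.725,.0045,.183),-88.5,3,jaw=.2)
E
```

```text
31.15 [0.72393664 0.00137666 0.4116859 ] -89.01623724911302 [-0.6080843  -0.04837913 -0.7265159 ]
from [0.7234 0.0014 0.2567] -89.0 to (0.725, 0.0045, 0.183) -88.5
[[0.5, -1.0, 24.6, np.float64(-0.17), 0.2], [0.5, -1.0, 24.6, np.float64(-0.17), 0.2], [0.5, -1.0, 24.6, np.float64(-0.17), 0.2]]
```

>>> servo_tool([
  [[0.5,-1,25,0,0.2],[0.5,-1,25,0,0.2],[0,0,22,0,0.2],[0,0,2,0,0.2],[0,0,0,0,1],[0,0,0,0,1],[0,0,0,0,1],[0,0,0,0,1]],
])

```text
time_s: 31.95
tcp_pos: [0.724, 0.0045, 0.3422]
tcp_rot: [[1.0, 0.022, 0.002], [0.022, -1.0, -0.002], [0.002, 0.002, -1.0]]
force: [-0.9, -5.3, 1.7]
gripper_width: 0.0187
```

>>> servo_tool([
  [[0,0,0,0,1],[0,0,0,0,1]],
])

```text
time_s: 32.15
tcp_pos: [0.724, 0.0044, 0.3422]
tcp_rot: [[1.0, 0.022, 0.002], [0.022, -1.0, -0.001], [0.002, 0.001, -1.0]]
force: [-1.1, -4.5, 5.3]
gripper_width: 0.0185
```

```bash
python3 - <<'E'
from h import *
a=np.array([.724,.0044]);b=np.array([.5445,-.1030]);m=(a+b)/2;v=b-a;L=np.linalg.norm(v)
n=np.array([-v[1],v[0]])/L;h=m+n*np.sqrt(.1258**2-L*L/4);h2=m-n*np.sqrt(.1258**2-L*L/4)
print(h,h2)
for q in(h,h2):
    A=np.degrees(np.arctan2(*(a-q)[::-1]));B=np.degrees(np.arctan2(*(b-q)[::-1]));print(A,B)
    arc(q,a,-88.7,-((B-A)),23)
E
```

```text
[ 0.67014274 -0.10928832] [0.59835726 0.01068832]
64.65180699977746 177.1347802204053
end [ 0.5445 -0.103 ] 23.782973220627838 [[-9.8, -4.4, 0, np.float64(-4.89), 1.0], [-9.8, -4.4, 0, np.float64(-4.89), 1.0], [-9.8, -4.4, 0, np.float64(-4.89), 1.0], [-9.8, -4.4, 0, np.float64(-4.89), 1.0], [-9.8, -4.4, 0, np.float64(-4.89), 1.0], [-9.8, -4.4, 0, np.float64(-4.89), 1.0], [-9.8, -4.4, 0, np.float64(-4.89), 1.0], [-9.8, -4.4, 0, np.float64(-4.89), 1.0], [-9.8, -4.4, 0, np.float64(-4.89), 1.0], [-9.8, -4.4, 0, np.float64(-4.89), 1.0], [-9.8, -4.4, 0, np.float64(-4.89), 1.0], [-9.8, -4.4, 0, np.float64(-4.89), 1.0], [-9.8, -4.4, 0, np.float64(-4.89), 1.0], [-9.8, -4.4, 0, np.float64(-4.89), 1.0], [-9.8, -4.4, 0, np.float64(-4.89), 1.0], [-9.8, -4.4, 0, np.float64(-4.89), 1.0], [-9.8, -4.4, 0, np.float64(-4.89), 1.0], [-9.8, -4.4, 0, np.float64(-4.89), 1.0], [-9.8, -4.4, 0, np.float64(-4.89), 1.0], [-9.8, -4.4, 0, np.float64(-4.89), 1.0], [-9.8, -4.4, 0, np.float64(-4.89), 1.0], [-9.8, -4.4, 0, np.float64(-4.89), 1.0], [-9.8, -4.4, 0, np.float64(-4.89), 1.0]]
-2.8652197795946974 -115.3481
[... 273 characters left out ...]
float64(4.89), 1.0], [-1.2, 10.7, 0, np.float64(4.89), 1.0], [-1.2, 10.7, 0, np.float64(4.89), 1.0], [-1.2, 10.7, 0, np.float64(4.89), 1.0], [-1.2, 10.7, 0, np.float64(4.89), 1.0], [-1.2, 10.7, 0, np.float64(4.89), 1.0], [-1.2, 10.7, 0, np.float64(4.89), 1.0], [-1.2, 10.7, 0, np.float64(4.89), 1.0], [-1.2, 10.7, 0, np.float64(4.89), 1.0], [-1.2, 10.7, 0, np.float64(4.89), 1.0], [-1.2, 10.7, 0, np.float64(4.89), 1.0], [-1.2, 10.7, 0, np.float64(4.89), 1.0], [-1.2, 10.7, 0, np.float64(4.89), 1.0], [-1.2, 10.7, 0, np.float64(4.89), 1.0], [-1.2, 10.7, 0, np.float64(4.89), 1.0], [-1.2, 10.7, 0, np.float64(4.89), 1.0], [-1.2, 10.7, 0, np.float64(4.89), 1.0], [-1.2, 10.7, 0, np.float64(4.89), 1.0]]
```

>>> servo_tool([
  [[0,0,-6,0,1],[0,0,-6,0,1],[0,0,-6,0,1],[0,0,0,0,1]],
])

```text
time_s: 32.55
tcp_pos: [0.7235, 0.0041, 0.3597]
tcp_rot: [[1.0, 0.021, -0.002], [0.021, -1.0, -0.002], [-0.002, 0.002, -1.0]]
force: [-9.1, -6.1, 3.7]
gripper_width: 0.0187
```

>>> servo_tool([
  [[-9.8,-4.4,0,-4.9,1],[-9.8,-4.4,0,-4.9,1],[-9.8,-4.4,0,-4.9,1],[-9.8,-4.4,0,-4.9,1],[-9.8,-4.4,0,-4.9,1]],
])

```text
time_s: 33.05
tcp_pos: [0.6716, 0.0166, 0.3593]
tcp_rot: [[0.899, 0.437, 0.001], [0.437, -0.899, -0.002], [-0.0, 0.002, -1.0]]
force: [-2.4, -9.6, -0.9]
gripper_width: 0.0184
```

>>> servo_tool([
  [[-9.8,-4.4,0,-4.9,1],[-9.8,-4.4,0,-4.9,1],[-9.8,-4.4,0,-4.9,1],[-9.8,-4.4,0,-4.9,1],[-9.8,-4.4,0,-4.9,1]],
])

```text
time_s: 33.55
tcp_pos: [0.6195, 0.0064, 0.3596]
tcp_rot: [[0.637, 0.771, 0.002], [0.771, -0.637, -0.001], [0.001, 0.002, -1.0]]
force: [2.7, 0.8, -3.5]
gripper_width: 0.0187
```

>>> servo_tool([
  [[-9.8,-4.4,0,-4.9,1],[-9.8,-4.4,0,-4.9,1],[-9.8,-4.4,0,-4.9,1],[-9.8,-4.4,0,-4.9,1],[-9.8,-4.4,0,-4.9,1]],
])

```text
time_s: 34.05
tcp_pos: [0.5761, -0.0244, 0.3595]
tcp_rot: [[0.26, 0.966, 0.001], [0.966, -0.26, 0.001], [0.001, 0.001, -1.0]]
force: [-2.0, -2.7, 0.6]
gripper_width: 0.0182
```

```bash
python3 - <<'E'
from h import *
s=manip.get_state();p=s['tcp_pos'][:2];print(s['time_s'],s['tcp_pos'],yawy(s),s['force'],s['gripper_width'])
q=np.array([.6701,-.1093]);print(np.degrees(np.arctan2(*(p-q)[::-1])),np.linalg.norm(p-q))
d=shot('side')
cv2.imwrite('pics/o25.png',cv2.resize(d['img'][140:280,320:480],None,fx=4,fy=4,interpolation=cv2.INTER_CUBIC)[:,:,::-1])
E
```

```text
34.05 [ 0.57613118 -0.02443622  0.35953604] -15.049008342875618 [-2.00113012 -2.66043211  0.55610778] 0.018208582509724392
137.91462714909503 0.1266175311273267
```

View pics/o25.png

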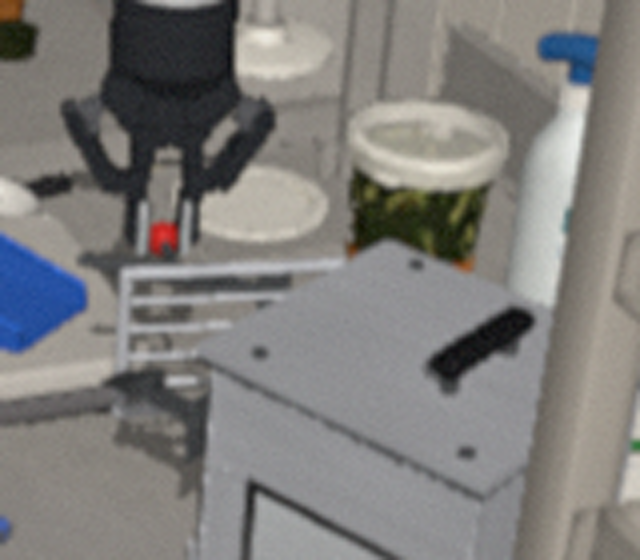

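>>> servo_tool([
  [[-9.8,-4.4,0,-4.9,1],[-9.8,-4.4,0,-4.9,1],[-9.8,-4.4,0,-4.9,1],[-9.8,-4.4,0,-4.9,1],[-9.8,-4.4,0,-4.9,1],[-9.8,-4.4,0,-4.9,1]],
])

```text
time_s: 34.7
tcp_pos: [0.5467, -0.0811, 0.3588]
tcp_rot: [[-0.246, 0.969, -0.003], [0.969, 0.246, 0.001], [0.002, -0.003, -1.0]]
force: [-7.7, 0.1, 0.6]
gripper_width: 0.0183
```

>>> servo_tool([
  [[-9.8,-4.4,0,-4.9,1],[-8,-4,0,-4,1],[-2,-1,0,-1,1],[0,0,0,0,1]],
])

```text
time_s: 35.1
tcp_pos: [0.5438, -0.1022, 0.3585]
tcp_rot: [[-0.405, 0.914, -0.003], [0.914, 0.405, 0.003], [0.004, -0.001, -1.0]]
force: [-5.7, 5.8, 0.1]
gripper_width: 0.0186
```

```bash
python3 - <<'E'
from h import *
s=manip.get_state();p=s['tcp_pos'][:2];print(s['time_s'],s['tcp_pos'],yawy(s),s['force'],s['gripper_width'])
q=np.array([.6701,-.1093]);print(np.degrees(np.arctan2(*(p-q)[::-1])),np.linalg.norm(p-q))
O=[]
for c,(y0,x0) in dict(side=(150,330),scene=(100,250)).items():
    d=shot(c)
    O.append(cv2.resize(d['img'],None,fx=4,fy=4,interpolation=cv2.INTER_CUBIC)[4*y0:4*y0+440,4*x0:4*x0+400])
cv2.imwrite('pics/o26.png',np.hstack(O)[:,:,::-1])
E
```

```text
35.1 [ 0.54376058 -0.10222228  0.35848822] 23.90239251230141 [-5.6863594   5.84059894  0.05421466] 0.01863998802979432
176.79355813285028 0.12653751914393166
```

View pics/o26.png

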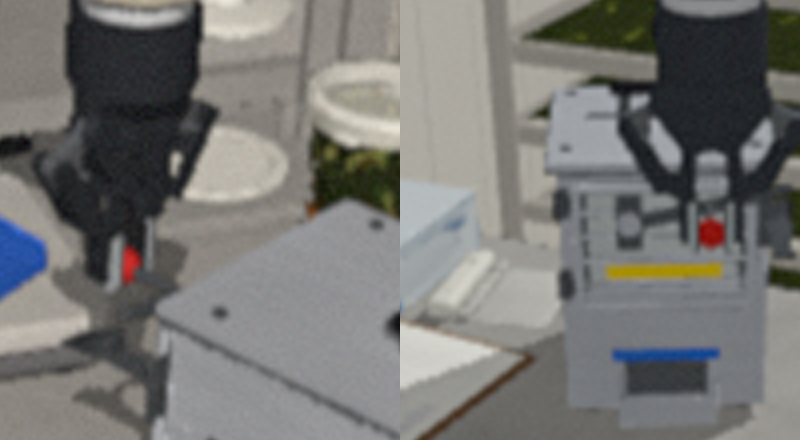

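>>> servo_tool([
  [[-2,0,0,0,1],[-0.5,0,7,0,1],[0,0,7,0,1],[0,0,5,0,1],[0,0,0,0,1]],
])

```text
time_s: 35.7
tcp_pos: [0.5446, -0.105, 0.3407]
tcp_rot: [[-0.406, 0.914, -0.003], [0.914, 0.406, 0.0], [0.001, -0.003, -1.0]]
force: [-13.2, 0.1, 11.3]
gripper_width: 0.0188
```

```bash
python3 - <<'E'
from h import *
s=manip.get_state();p=s['tcp_pos'][:2];print(s['time_s'],s['tcp_pos'],yawy(s),s['force'],s['gripper_width'])
d=shot('scene')
cv2.imwrite('pics/o27.png',cv2.resize(d['img'],None,fx=6,fy=6,interpolation=cv2.INTER_CUBIC)[6*115:6*205,6*275:6*375][:,:,::-1])
E
```

```text
35.7 [ 0.54463989 -0.1049729   0.34068389] 23.962935636497605 [-13.22738896   0.14308404  11.29638278] 0.01880911368003294
```

View pics/o27.png

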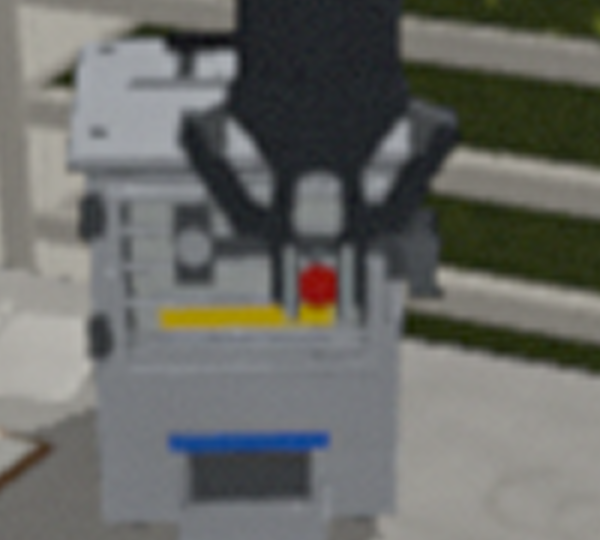

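>>> servo_tool([
  [[0,0,-1,0,0.7],[0,0,0,0,0.4],[0,0,0,0,0.2],[0,0,0,0,0.2],[0,0,-20,0,0.2],[0,0,-30,0,0.2],[0,0,-30,0,0.2]],
])

```text
time_s: 36.45
tcp_pos: [0.5452, -0.1051, 0.4214]
tcp_rot: [[-0.407, 0.913, -0.001], [0.913, 0.407, 0.0], [0.001, -0.001, -1.0]]
force: [0.0, -0.1, -0.0]
gripper_width: 0.0683
```

>>> servo_tool([
  [[30,0,-10,0,0.2],[40,0,0,0,0.2],[40,0,0,0,0.2],[40,0,0,0,0.2],[40,0,-10,0,0.2],[20,0,0,0,0.2],[0,0,0,0,0.2]],
])

```text
time_s: 37.15
tcp_pos: [0.4589, 0.0883, 0.4411]
tcp_rot: [[-0.41, 0.912, 0.001], [0.912, 0.41, 0.0], [0.0, 0.001, -1.0]]
force: [0.4, 0.4, -0.5]
gripper_width: 0.0682
```

```bash
python3 - <<'E'
from h import *
np.set_printoptions(precision=4,suppress=True)
s=manip.get_state();print(s['time_s'],s['tcp_pos'],s['force'])
O=[]
for c,(y0,x0) in dict(scene=(110,265),side=(180,330)).items():
    d=shot(c,c+'28.png')
    h=cv2.cvtColor(d['img'],cv2.COLOR_RGB2HSV);m=(((h[...,0]<6)|(h[...,0]>174))&(h[...,1]>150)&(h[...,2]>90)).astype(np.uint8)
    n,_,st,ce=cv2.connectedComponentsWithStats(m)
    for i in range(1,n):
        if st[i,4]>8: print(c,st[i],ce[i],onz(d,ce[i],.182))
    O.append(cv2.resize(d['img'],None,fx=5,fy=5,interpolation=cv2.INTER_CUBIC)[5*y0:5*y0+500,5*x0:5*x0+400])
cv2.imwrite('pics/o28.png',np.hstack(O)[:,:,::-1])
E
```

```text
37.15 [0.4589 0.0883 0.4411] [ 0.3736  0.351  -0.5387]
scene [325 159   6   6  31] [327.5806 161.871 ] [ 0.5455 -0.1042  0.182 ]
side [356 217   8   8  48] [359.25  220.375] [ 0.5439 -0.1015  0.182 ]
```

View pics/o28.png

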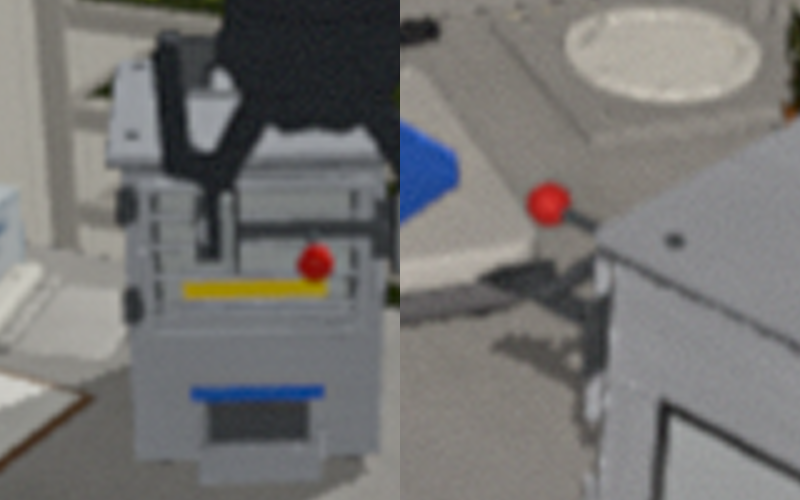

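View pics/side28.png

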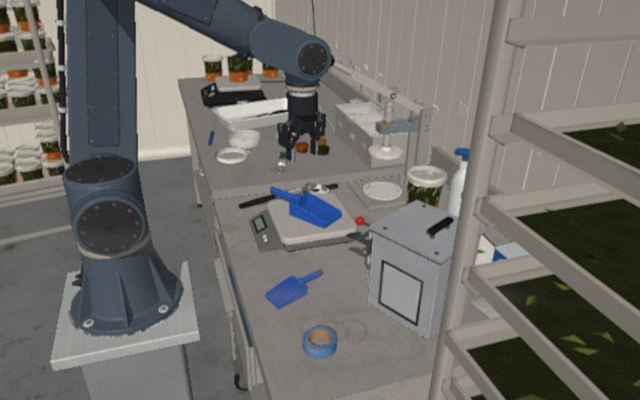

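Ball pixels match the start in both views (scene 327.6,161.9; side 359.3,220.4), so the gate is closed with its bar down. The flap is shut and the scoop stands empty on the platter. Handing in.

```bash
python3 - <<'E'
from h import *
print(manip.finish_job())
E
```

```text
the job is handed in; nothing more can be done
None
```

I carried out the whole sequence in the order asked and handed the job in at about 37 s of the 72 s allowed. I could not see the five caps inside the hopper directly.

**What I did**
- I lifted the latch by its ball, swung the gate to about 2.0 rad and took the five-cap scoop (82 mm wide) from the platter.
- I pushed the flap in with the scoop's nose and raised the scoop until its rim bore on the mouth's upper edge. That pivoted it in the grip to about 43° nose down.
- At that point the nose had crept back to roughly 15–20 mm inside. I moved it deeper again at that tilt and jiggled it, and the caps slid out.
- I levelled the scoop on the sill, drew it out and put it back on the platter. I then swung the gate shut by the ball and let the bar down.

**Last checks**
- **Gate and latch:** the ball is back within half a pixel of its starting place in both outer cameras, and the bar looks level.
- **Flap:** it looks shut, with its yellow stripe back in its starting place.
- **Scoop:** it is upright and empty on the platter.
- **Caps:** none were seen on the table or in the trough. The carried weight fell from about 1.8 N to 1.3 N, which fits five caps of 10 g, though that reading is noisy. The hopper's window is opaque to the camera.
- **Other objects:** the ladle, tape, marker and the second scoop were not touched. I checked this only by eye in the pictures.
- **Forces:** the highest reading at the wrist was about 17 N.

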